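# Set the stops of a squaring jig and square up a stack of carrier plates

## Robot

A 6-joint arm with a two-finger parallel gripper is mounted at the origin on a cart in front of the work surface, level with it; the furniture and walls round the work are solid. World frame = base frame: x ahead of the robot, y to its left, z up, the work surface at z = 0. Lengths are in m, angles in rad, forces in N, time in s.
With the tool pointing down it reaches from about 0.3 to 0.875 m from the base axis. Payload 6.4 kg.
Tool frame: the origin (TCP) lies on the centre line of the jaws, within the pads' length; the fingertips stand 22 mm ahead of it and the grasp point (between the pads) lies 3 mm ahead of it; z points along the fingers, y is the line along which they close (so a half turn about z gives the same grasp; the last joint's range is limited). The gripper opens to 88 mm and grips with 3 to 60 N. Pads are 18 mm wide; open, the fingers measure 123 mm over their backs; the gripper's body (75 mm by 187 mm) begins 45 mm behind the grasp point.
Start: joints at [-1.399, 0.181, 1.607, -0, 1.354, -0.206], TCP at [0.212, -0.534, 0.232] pointing down, gripper open.
Joint ranges: [-2.99, 2.99], [-0.89, 2.07], [0.3, 2.58], [-1.14, 4.28], [0, 2.63], [-3.12, 3.12]. Speed limits (rad/s): [2.57, 2.57, 3.01, 3.14, 3.14, 3.14].

## Interface

Orientations are given as a unit quaternion [w, x, y, z].
In Python, from bench import manip, cams gives the robot as it stands.
- The arm moves only by the tool move_arm, never from a script. Its argument "plan" is a list of rows, each a list of 7 numbers: the shift along the world's x, y, z as a fraction of full scale, then the turn, a rotation vector about the world's x, y, z as a fraction of full scale, then the gripper's target within -1 to 1 (fully open at 1, half-way at 0, shut at -1). A call has 1 to 5 rows; each row shifts and turns the commanded pose from where the row before left it; what a row does not reach is not made up. Full scale, the value 1, is 20 mm for a shift and 6 degrees for a turn. A row lasts 1/12 s, in which the tool goes at most 41.7 mm and 7.16 degrees, less where a joint would pass 70% of its speed; a pose out of reach is approached as far as the arm can. A call with a number of a shift or a turn outside -1 to 1 is refused whole. A call with a gripper value outside its range is refused whole. The fingers move at their own pace and stop on an object; "grip_force" is the grip in N (left out, the last holds). Time passes only in rows, so rows that do not move let the fingers close. It gives the time, the measured TCP pose, the force, the opening and the grip force at its end, in the units of the state.
- manip.get_state(): the state, without advancing time (a new reading comes with each control period).
- cams.snapshot(name): name is "side" or "top"; returns a dict with "frame" (400x640x3 uint8, red, green, blue), "intrinsics" (3x3 intrinsics, pixels), "extrinsics" (4x4, takes a point from world to camera coordinates). Camera axes: x right, y down, z forward; pixel columns grow to the right and rows downward; lengths in m; the calibration is good to about 2 mm. A picture is of the moment at which its call begins. There is no depth.
- manip.close_job(): hands the job in; it is judged then, once.
The state is a dict: "t": time; "q": joint angles; "dq": joint speeds; "joint_torque": joint torques, N m; "tool_pos": TCP position; "tcp_rot": TCP orientation; "contact_force": force on the tool from outside, world axes, zero at the start; "ft_torque": the same for the moment, N m; "width": opening from 0.0 (shut) to 1.0 (fully open); "grip_force": force on a finger pad.
Only numpy, scipy, OpenCV 4.12 (cv2) and the standard library are available. Lean on these libraries where they do the work, as an engineer would, in place of code of your own. Each camera call takes 0.05 s, during which the arm holds its last target. There are 200 camera calls.

## Task

First tap the two stiff blue stops of the squaring jig inwards until each black pointer lines up with the red mark on its scale, without overshooting either mark. Then stack all the carrier plates that lie on the bench flat on the jig's bed, either face up, long sides parallel to the slide of the far stop, and tap the stack until every plate lies square with its edges flush against both stops, the stops still on their marks. Leave the other things on the bench alone.

Things in the scene. Friction and masses are not known exactly. Their poses are not given: they have to be found in the camera images.
- jig: squaring jig fixed to the bench: flat aluminium bed 10 mm high, from -80 to +140 mm along its own x and -65 to +140 mm along its own y. Origin level with the bench; x points roughly away from the robot, y to the left. Blue stop A stands at the left and slides along y, blue stop B at the far side and slides along x: the left and far walls of a corner for the stack. Tracks and scales are flush
- bed (a point): point on the bed's upper face, 10 mm above the bench, under the middle of the bay (jig x +20, y +15 mm)
- stop_a (a joint): slide of stop A: 0 m at its outermost (left) place, growing to 0.062 m as it moves to the jig's -y (inwards, to the right). Stiff dry friction, about 11 N to move; it stays where it is left.
- stop_b (a joint): slide of stop B: 0 m at its outermost (far) place, growing to 0.062 m as it moves to the jig's -x (inwards, toward the robot). Stiff dry friction, about 11 N to move; it stays where it is left.
- stop_a_face (a point): middle of stop A's inner face (it looks to the jig's -y), 18 mm above the bed. The stop is a blue block 75 mm wide (jig x), 22 mm thick, 36 mm high over the bed; its outer face, which is tapped to move it inwards, lies 22 mm behind this point at jig +y.
- stop_b_face (a point): middle of stop B's inner face (it looks to the jig's -x), 18 mm above the bed. The stop is a blue block 75 mm wide (jig y), 22 mm thick, 36 mm high over the bed; its outer face, which is tapped to move it inwards, lies 22 mm behind this point at jig +x.
- stop_a_pointer (a point): tip of stop A's thin black pointer, at mid thickness of the stop, at its end toward the robot, just above the white scale
- stop_b_pointer (a point): tip of stop B's thin black pointer, at mid thickness of the stop, at its left end, just above the white scale
- mark_a: red mark on the scale of stop A: a flat line 20 by 4 mm along the jig's x, origin at the middle of its width at the end next to the pointer, axes parallel to the jig's. Stop A is set when the pointer has the same jig y as the mark. The stop starts outside of it (larger jig y).
- mark_b: red mark on the scale of stop B: a flat line 20 by 4 mm along the jig's y, origin at the middle of its width at the end next to the pointer, axes parallel to the jig's. Stop B is set when the pointer has the same jig x as the mark. The stop starts outside of it (larger jig x).
- plate_1: rigid carrier plate, 80 mm (own x) by 64 mm (own y) by 8 mm thick, with six grey round dots on both faces (alike), about 80 g, green; origin at the centre of one face, the underside at the start, z through the plate. It lies flat on the bench at the start. May be absent.
- plate_2: rigid carrier plate, 80 mm (own x) by 64 mm (own y) by 8 mm thick, with six grey round dots on both faces (alike), about 80 g, orange; origin at the centre of one face, the underside at the start, z through the plate. It lies flat on the bench at the start. May be absent.
- plate_3: rigid carrier plate, 80 mm (own x) by 64 mm (own y) by 8 mm thick, with six grey round dots on both faces (alike), about 80 g, yellow; origin at the centre of one face, the underside at the start, z through the plate. It lies flat on the bench at the start. May be absent.
- plate_4: rigid carrier plate, 80 mm (own x) by 64 mm (own y) by 8 mm thick, with six grey round dots on both faces (alike), about 80 g, white; origin at the centre of one face, the underside at the start, z through the plate. It lies flat on the bench at the start. May be absent.
- tape_roll: yellow roll of tape lying flat, 68 mm across, 19 mm high; bystander
- dish_1: small round lidded dish, 61 mm across, 16 mm high; bystander
- forceps: steel forceps lying flat, 135 mm long; bystander
There are look-alikes about, which are no part of the job. Of the things that look like the plate_3, the largest one is meant.

How it is judged:
By the outcome, as a careful person would: the job done as asked, in the order asked, and still so for the second after the job is handed in, with the robot touching nothing.
Of plate_1, plate_2, plate_3, plate_4 only 3 to 4 are there at a start; the rules pass over those that are not, and their reading is None.
At some moment in a run one of plate_1, plate_2, plate_3, plate_4 may be knocked a few centimetres aside while the robot is not near it.
Once in a run the grip may slacken for a moment while it holds something.
It also fails if it takes over 210 s, if anything falls off the work surface, if the arm or the gripper's body presses on something with over 40 N, if the wrist force passes 120 N, or if a joint passes its speed limit or range.

## Working session

There is one attempt and no reset: what is moved stays moved. The work goes in short steps, Python scripts to look and compute and a tool call to move; the robot and the scene stay as the last step left them, time stands still between calls to the robot, and variables do not carry over. Pictures are saved under pics/ and viewed, at most 14 in all, crops included, and the job is handed in when it is done.

Besides the shell and the picture viewer there is one more tool, called after "Request:" as a command line: name --pt "numbers of a row" for each row, then --argument value for the rest. move_arm: Moves the arm, as the interface text tells. Shift numbers are shares of 20 mm and turn numbers shares of 6 degrees, none past 1 either way. Its arguments: {"type":"object","properties":{"plan":{"type":"array","items":{"type":"array","items":{"type":"number","minimum":-1,"maximum":1}}},"grip_force":{"type":"number"}},"required":["plan"]}

```bash
ls; mkdir -p pics; cat > h.py <<'E'
import numpy as np, cv2
from bench import manip, cams
def snap(n):
    s=cams.snapshot(n); return s['frame'],np.array(s['intrinsics']),np.array(s['extrinsics'])
def ray(uv,K,E,z):
    d=E[:3,:3].T@np.linalg.solve(K,[uv[0],uv[1],1]); c=-E[:3,:3].T@E[:3,3]
    return c+d*(z-c[2])/d[2]
def save(n,f): cv2.imwrite('pics/'+n,cv2.cvtColor(f,cv2.COLOR_RGB2BGR))
E
python3 - <<'E'
from h import *
for n in ('top','side'):
    f,K,E=snap(n); save(n+'0.png',f); np.savez('pics/'+n+'0',f=f,K=K,E=E)
    print(n,K.round(1).tolist(),E.round(3).tolist())
print(manip.get_state())
E
```

```text
pics
top [[397.3, 0.0, 318.6], [0.0, 397.3, 205.7], [0.0, 0.0, 1.0]] [[-0.025, -1.0, 0.017, 0.043], [-0.985, 0.022, -0.169, 0.569], [0.168, -0.021, -0.986, 0.999], [0.0, 0.0, 0.0, 1.0]]
side [[503.8, 0.0, 315.9], [0.0, 503.8, 197.6], [0.0, 0.0, 1.0]] [[-0.619, 0.786, 0.0, 0.329], [0.671, 0.528, -0.521, -0.382], [-0.409, -0.322, -0.854, 1.805], [0.0, 0.0, 0.0, 1.0]]
{'t': 0.1, 'q': array([-1.39935410e+00,  1.81465063e-01,  1.60783904e+00, -8.15642208e-06,
        1.35384987e+00, -2.06272458e-01]), 'dq': array([ 0.0006856 , -0.0016741 , -0.00324769,  0.00050828, -0.00195397,
       -0.00135846]), 'joint_torque': array([ 5.36321859e-04, -4.34815049e+01, -3.42694402e+01,  7.04189669e-02,
        3.39869026e-02, -2.97784982e-05]), 'tool_pos': array([ 0.2120038 , -0.53397648,  0.23073454]), 'tcp_rot': array([-7.80612504e-04,  9.82218931e-01,  1.87737483e-01,  9.61330099e-06]), 'contact_force': array([ 0.28882274,  0.68315361, -1.01447828]), 'ft_torque': array([-0.03427706,  0.00438292, -0.05611131]), 'grip_force': 0.0, 'width': 1.00093946743677}
```

View pics/top0.png

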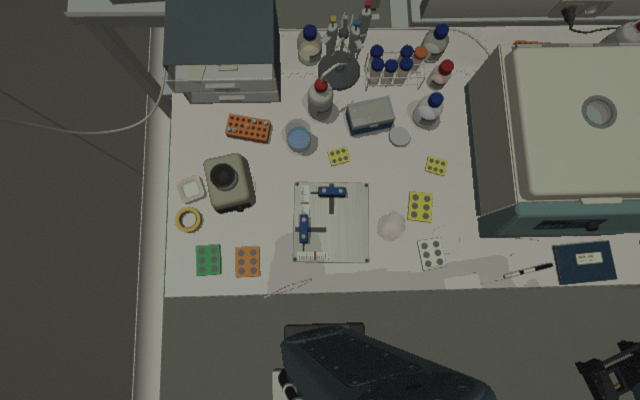

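View pics/side0.png

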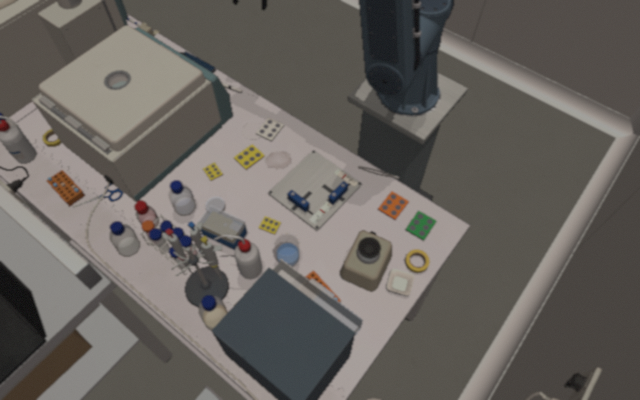

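The top view shows the jig at (331,222), with stop A at (304,229) and stop B at (332,191). The plates are green (208,260), orange (247,262) and white (431,253).

There are three yellow candidates: (421,207), (339,156) and (437,166). (421,207) is the largest and fits plate_3. An orange look-alike rack sits at (248,127). I'll confirm these in one crop.

```bash
python3 - <<'E'
from h import *
d=np.load('pics/top0.npz');f,K,E=d['f'],d['K'],d['E']
j=cv2.resize(f[175:270,285:375],None,fx=6,fy=6,interpolation=cv2.INTER_CUBIC)
y=cv2.resize(f[140:270,325:455],None,fx=2,fy=2,interpolation=cv2.INTER_CUBIC)
c=np.zeros((570,800,3),np.uint8);c[:570,:540]=j;c[:260,540:800]=y
save('crop1.png',c)
hsv=cv2.cvtColor(f,cv2.COLOR_RGB2HSV)
for n,(x0,y0,x1,y1),lo,hi in [('green',(190,238,228,280),(45,80,40),(90,255,255)),('orange',(228,238,268,285),(5,120,60),(20,255,255)),
 ('yellow',(400,185,440,230),(22,100,60),(35,255,255)),('ysm1',(325,145,352,168),(22,100,60),(35,255,255)),('ysm2',(422,154,452,178),(22,100,60),(35,255,255)),('white',(412,232,448,274),(0,0,175),(180,40,255))]:
    m=cv2.inRange(hsv[y0:y1,x0:x1],lo,hi); p=np.argwhere(m)[:,::-1]+[x0,y0]
    w=np.array([ray(q,K,E,.008)[:2] for q in p],np.float32)
    print(n,len(p),cv2.minAreaRect(w))
s=f[175:270,285:375]
m=cv2.inRange(hsv,(100,110,30),(125,255,255));m[:, :285]=0;m[:,375:]=0;m[:175]=0;m[270:]=0
for c in cv2.findContours(m,0,1)[0]:
    if cv2.contourArea(c)>20: print(cv2.minAreaRect(c), [ray(q,K,E,.046)[:2].round(4) for q in cv2.boxPoints(cv2.minAreaRect(c))])
r=cv2.inRange(hsv,(0,110,60),(8,255,255))|cv2.inRange(hsv,(172,110,60),(180,255,255));r[:, :285]=0;r[:,375:]=0;r[:175]=0;r[270:]=0
for c in cv2.findContours(r,0,1)[0]: q=cv2.minAreaRect(c);print('red',q,ray(q[0],K,E,.01).round(4))
print('hsv white',hsv[253,431],hsv[240,425],hsv[250,400], 'bed',hsv[215,350])
E
```

```text
green 492 ((0.43748345971107483, 0.3263855576515198), (0.07803436368703842, 0.0631260797381401), 3.8693630695343018)
orange 457 ((0.4304587244987488, 0.2216474711894989), (0.077424056828022, 0.060969457030296326), 0.5761451125144958)
yellow 479 ((0.5683728456497192, -0.24986165761947632), (0.06363802403211594, 0.07924482226371765), 81.48285675048828)
ysm1 212 ((0.717069685459137, -0.030808817595243454), (0.04337430000305176, 0.05388603359460831), 13.78258228302002)
ysm2 226 ((0.6835915446281433, -0.3023480474948883), (0.05469078570604324, 0.04382391273975372), 72.26976013183594)Traceback (most recent call last):
  File "<stdin>", line 12, in <module>
cv2.error: OpenCV(4.12.0) /io/opencv/modules/imgproc/src/convhull.cpp:143: error: (-215:Assertion failed) total >= 0 && (depth == CV_32F || depth == CV_32S) in function 'convexHull'
```

View pics/crop1.png

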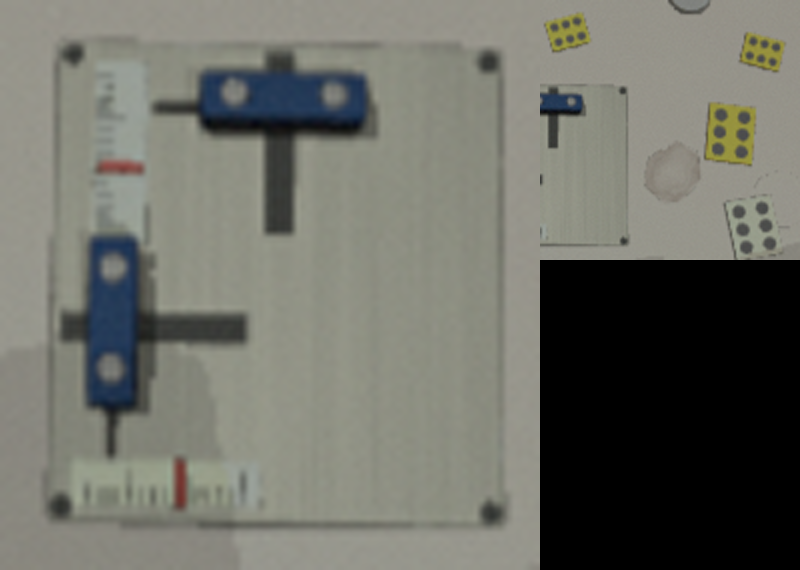

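The crop confirms that the yellow plate at (421,207) is clearly the largest (80x64 mm). Pointer A's tip is at about (303.5,251) with mark A at (315,255.5). Pointer B's tip is at about (311,192.7) with mark B at (305,203).

```bash
cat >> h.py <<'E'
def red(f):
    f=f.astype(float); return np.clip(f[...,0]-np.maximum(f[...,1],f[...,2])-25,0,None)
def cen(w,x0,y0,x1,y1):
    s=w[y0:y1,x0:x1]; Y,X=np.mgrid[y0:y1,x0:x1]; return np.array([(s*X).sum(),(s*Y).sum()])/s.sum()
def jigpose(f,K,E):
    # bed mask -> rectangle at z=.01
    hsv=cv2.cvtColor(f,cv2.COLOR_RGB2HSV)
    return hsv
E
python3 - <<'E'
from h import *
d=np.load('pics/top0.npz');f,K,E=d['f'],d['K'],d['E']
hsv=cv2.cvtColor(f,cv2.COLOR_RGB2HSV); g=f.astype(float).mean(2)
# screws at corners (bed corners)
dark=lambda t:np.clip(t-g,0,None)
for n,(u,v) in dict(FL=(72,54),FR=(488,62),NL=(60,506),NR=(491,513)).items():
    u=int(285+u/6);v=int(175+v/6); b=np.median(g[v-5:v+5,u-5:u+5])-25
    c=cen(dark(b),u-3,v-3,u+4,v+4); print(n,c.round(2),ray(c,K,E,.01).round(4))
R=red(f)
for n,b in dict(A=(310,249,320,262),B=(298,198,312,208)).items():
    c=cen(R,*b);print('mark',n,c.round(2),ray(c,K,E,.01).round(4))
print(g[244:254,298:310].round(0));print(g[188:199,307:321].round(0))
B=np.clip(f[...,2].astype(float)-f[...,0]-15,0,None)
for n,b in dict(A=(294,212,313,246),B=(316,184,351,199)).items():
    m=(B[b[1]:b[3],b[0]:b[2]]>12).astype(np.uint8); p=np.argwhere(m)[:,::-1]+b[:2]
    r=cv2.minAreaRect(p.astype(np.float32)); c=cen(B,*b); print('stop',n,r,c.round(2),ray(c,K,E,.046).round(4))
print('white',hsv[245:262:3,420:444:3].tolist())
E
```

```text
FL [296.7  183.57] [0.6396 0.0872 0.01  ]
FR [365.98 184.93] [ 0.6318 -0.1039  0.01  ]
NL [294.58 258.99] [0.4337 0.0961 0.01  ]
NR [366.45 260.11] [ 0.426  -0.0959  0.01  ]
mark A [314.62 255.06] [0.4428 0.0424 0.01  ]
mark B [304.69 202.28] [0.5868 0.0662 0.01  ]
[[127. 128. 130. 125.  96.  45.  66. 106. 115. 121. 117. 117.]
 [128. 126. 130. 129. 108.  47.  74. 124. 128. 128. 127. 128.]
 [128. 125. 128. 129. 103.  55.  96. 127. 127. 129. 128. 127.]
 [128. 127. 128. 129. 105.  54. 104. 128. 127. 128. 129. 128.]
 [127. 128. 128. 128. 104.  53. 102. 129. 127. 127. 128. 126.]
 [127. 128. 128. 129. 105.  53. 102. 128. 127. 126. 127. 126.]
 [129. 126. 127. 128. 107.  58. 105. 128. 127. 128. 128. 127.]
 [138. 133. 135. 133. 128. 105. 128. 133. 131. 137. 135. 135.]
 [150. 145. 145. 145. 145. 140. 144. 148. 143. 147. 147. 146.]
 [150. 151. 150. 150. 150. 150. 149. 148. 133. 147. 147. 149.]]
[[156. 153. 136. 136. 137. 136. 136. 137. 134. 125. 124.  76.  59.  58.]
 [153. 154. 142. 137. 139. 136. 138. 137. 136. 127. 124.  75.  59.  60.]
 [155. 153. 141. 140. 138. 137. 137. 138. 136. 128. 127. 
[... 787 characters left out ...]
8], [60, 6, 79], [60, 6, 81], [37, 28, 155], [40, 25, 151], [45, 7, 78], [42, 14, 89], [40, 25, 155]], [[41, 27, 160], [36, 14, 88], [39, 23, 113], [38, 29, 158], [38, 26, 157], [40, 30, 153], [39, 31, 156], [37, 28, 155]], [[43, 27, 152], [42, 29, 157], [38, 23, 123], [40, 29, 159], [39, 28, 156], [36, 14, 92], [40, 10, 77], [37, 29, 151]], [[32, 25, 130], [39, 18, 100], [40, 10, 80], [37, 21, 108], [41, 27, 158], [43, 20, 117], [45, 7, 78], [38, 28, 147]], [[26, 23, 88], [39, 28, 147], [45, 11, 90], [38, 26, 148], [41, 31, 158], [38, 29, 157], [39, 28, 156], [37, 29, 156]], [[22, 21, 131], [41, 26, 157], [39, 27, 133], [38, 23, 131], [41, 28, 157], [40, 29, 157], [30, 7, 78], [45, 7, 78]]]
```

Request:
move_arm --pt "0.46 0.97 0 0 0 0.33 -1" --pt "0.46 0.97 0 0 0 0.33 -1" --pt "0.46 0.97 0 0 0 0.33 -1" --pt "0.46 0.97 0 0 0 0.33 -1" --pt "0.46 0.97 0 0 0 0.33 -1" --grip_force 20

```text
t: 0.52
tool_pos: [0.2583, -0.4362, 0.231]
tcp_rot: [-0.001, 0.962, 0.273, -0.0]
contact_force: [-0.1, -0.1, -0.2]
width: 0.642
grip_force: 0.0
```

Request:
move_arm --pt "0.46 0.97 0 0 0 0.33 -1" --pt "0.46 0.97 0 0 0 0.33 -1" --pt "0.46 0.97 0 0 0 0.33 -1" --pt "0.46 0.97 0 0 0 0.33 -1" --pt "0.46 0.97 0 0 0 0.33 -1"

```text
t: 0.93
tool_pos: [0.3043, -0.3392, 0.2311]
tcp_rot: [-0.0, 0.935, 0.355, -0.0]
contact_force: [0.7, -0.3, 0.7]
width: 0.268
grip_force: 0.0
```

Request:
move_arm --pt "0.46 0.97 0 0 0 0.33 -1" --pt "0.46 0.97 0 0 0 0.33 -1" --pt "0.46 0.97 0 0 0 0.33 -1" --pt "0.46 0.97 0 0 0 0.33 -1" --pt "0.46 0.97 0 0 0 0.33 -1"

```text
t: 1.35
tool_pos: [0.3502, -0.2422, 0.2312]
tcp_rot: [-0.0, 0.901, 0.434, -0.0]
contact_force: [0.6, 0.7, -0.3]
width: 0.006
grip_force: 0.0
```

Request:
move_arm --pt "0.46 0.97 0 0 0 0.33 -1" --pt "0.46 0.97 0 0 0 0.33 -1" --pt "0.46 0.97 0 0 0 0.33 -1" --pt "0.46 0.97 0 0 0 0.33 -1" --pt "0.46 0.97 0 0 0 0.33 -1"

```text
t: 1.77
tool_pos: [0.3962, -0.1453, 0.2313]
tcp_rot: [-0.0, 0.86, 0.51, -0.0]
contact_force: [0.5, -0.9, -0.2]
width: 0.007
grip_force: 0.0
```

Request:
move_arm --pt "0.46 0.97 0 0 0 0.33 -1" --pt "0.46 0.97 0 0 0 0.33 -1" --pt "0.46 0.97 0 0 0 0.33 -1" --pt "0.46 0.97 0 0 0 0.33 -1" --pt "0.46 0.97 0 0 0 0.33 -1"

```text
t: 2.18
tool_pos: [0.4422, -0.0483, 0.2312]
tcp_rot: [-0.0, 0.813, 0.582, -0.0]
contact_force: [-0.4, -0.3, 0.4]
width: 0.003
grip_force: 0.0
```

Request:
move_arm --pt "0.46 0.97 0 0 0 0.33 -1" --pt "0.46 0.97 0 0 0 0.33 -1" --pt "0.46 0.97 0 0 0 0.33 -1" --pt "0.46 0.97 0 0 0 0.33 -1" --pt "0.46 0.97 0 0 0 0.33 -1"

```text
t: 2.6
tool_pos: [0.4882, 0.0487, 0.2312]
tcp_rot: [-0.0, 0.76, 0.65, -0.0]
contact_force: [-0.1, 0.7, -0.1]
width: 0.006
grip_force: 0.0
```

Request:
move_arm --pt "0.43 1 0 0 0 0.4 -1" --pt "0.43 1 0 0 0 0.4 -1" --pt "0.43 0.98 0 0 0 0.3 -1" --pt "0 0 -1 0 0 0 -1" --pt "0 0 -1 0 0 0 -1"

```text
t: 3.02
tool_pos: [0.5149, 0.1084, 0.1918]
tcp_rot: [0.001, 0.721, 0.693, 0.001]
contact_force: [0.4, 1.4, -0.4]
width: 0.007
grip_force: 0.0
```

Request:
move_arm --pt "0 0 -1 0 0 0 -1" --pt "0 0 -1 0 0 0 -1" --pt "0 0 -1 0 0 0 -1" --pt "0 0 -1 0 0 0 -1" --pt "0 0 -1 0 0 0 -1"

```text
t: 3.43
tool_pos: [0.5135, 0.1072, 0.0902]
tcp_rot: [-0.0, 0.721, 0.692, -0.0]
contact_force: [1.3, 0.2, 0.2]
width: 0.008
grip_force: 0.0
```

Request:
move_arm --pt "0 0 -1 0 0 0 -1" --pt "0 0 -1 0 0 0 -1" --pt "0 0 -0.45 0 0 0 -1" --pt "0 0 0 0 0 0 -1"

```text
t: 3.77
tool_pos: [0.5117, 0.1071, 0.0401]
tcp_rot: [-0.002, 0.722, 0.692, -0.002]
contact_force: [-0.4, 0.5, 0.3]
width: 0.002
grip_force: 0.0
```

```bash
python3 - <<'E'
from h import *
d=np.load('pics/top0.npz');K,E=d['K'],d['E']
a=np.radians(-2.34);R=np.array([[np.cos(a),-np.sin(a)],[np.sin(a),np.cos(a)]]);o=np.array([.5013,-.0404])
J=lambda uv,z:(R.T@(ray(uv,K,E,z)[:2]-o)*1000).round(1)
for z in (.010,.012,.014): print('pA',J((303.0,248),z),'pB',J((313,192.45),z))
print('mA',J((314.62,255.06),.01),'mB',J((304.69,202.28),.01))
f,K2,E2=snap('side');save('side1.png',cv2.resize(f[130:250,240:400],None,fx=5,fy=5,interpolation=cv2.INTER_CUBIC))
f,_,_=snap('top');save('top1.png',cv2.resize(f[170:275,280:380],None,fx=5,fy=5,interpolation=cv2.INTER_CUBIC))
E
```

```text
pA [-43.6 111.8] pB [108.9  87.8]
pA [-43.7 111.8] pB [108.5  87.8]
pA [-43.8 111.7] pB [108.1  87.8]
mA [-61.9  80.3] mB [ 81. 110.]
```

View pics/side1.png

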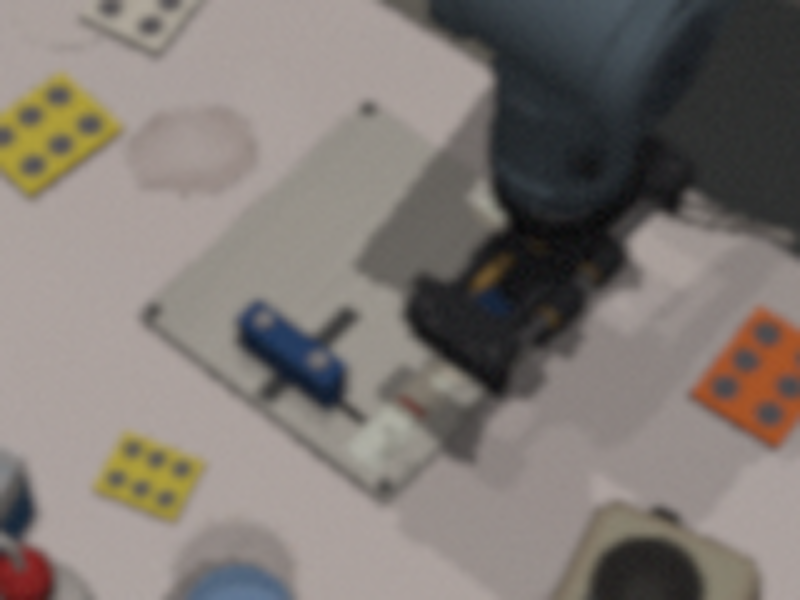

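The side view shows the gripper down behind stop A, clear of the stop. Stop B's pointer is free at about (350,410) in the crop. Stop A has 31.5 mm to travel and stop B about 27.5 mm.

Request:
move_arm --pt "-0.01 -0.2 0 0 0 0 -1" --pt "-0.01 -0.2 0 0 0 0 -1" --pt "-0.01 -0.1 0 0 0 0 -1" --pt "0 0 0 0 0 0 -1"

```text
t: 4.2
tool_pos: [0.5139, 0.0965, 0.0434]
tcp_rot: [0.001, 0.722, 0.692, 0.0]
contact_force: [0.4, -0.2, -0.6]
width: 0.007
grip_force: 0.0
```

Request:
move_arm --pt "0 -0.05 0 0 0 0 -1" --pt "-0.004 -0.05 0 0 0 0 -1" --pt "0 0 0 0 0 0 -1"

```text
t: 4.45
tool_pos: [0.5133, 0.095, 0.0426]
tcp_rot: [0.0, 0.722, 0.692, 0.0]
contact_force: [1.3, 0.5, -0.5]
width: 0.009
grip_force: 0.0
```

Request:
move_arm --pt "0 -0.05 0 0 0 0 -1" --pt "-0.004 -0.05 0 0 0 0 -1" --pt "0 0 0 0 0 0 -1"

```text
t: 4.7
tool_pos: [0.5131, 0.093, 0.0425]
tcp_rot: [-0.0, 0.721, 0.692, -0.0]
contact_force: [0.3, 0.9, 0.6]
width: 0.009
grip_force: 0.0
```

Request:
move_arm --pt "0 -0.05 0 0 0 0 -1" --pt "-0.004 -0.05 0 0 0 0 -1" --pt "0 0 0 0 0 0 -1"

```text
t: 4.95
tool_pos: [0.5131, 0.091, 0.0425]
tcp_rot: [-0.0, 0.722, 0.692, -0.0]
contact_force: [-0.2, 0.6, -0.4]
width: 0.004
grip_force: 0.0
```

Request:
move_arm --pt "0 -0.05 0 0 0 0 -1" --pt "-0.004 -0.05 0 0 0 0 -1" --pt "0 0 0 0 0 0 -1"

```text
t: 5.2
tool_pos: [0.513, 0.089, 0.0425]
tcp_rot: [0.0, 0.722, 0.692, -0.0]
contact_force: [0.5, 0.7, 0.3]
width: 0.007
grip_force: 0.0
```

Request:
move_arm --pt "0 -0.05 0 0 0 0 -1" --pt "-0.004 -0.05 0 0 0 0 -1" --pt "0 0 0 0 0 0 -1"

```text
t: 5.45
tool_pos: [0.5129, 0.087, 0.0425]
tcp_rot: [0.0, 0.722, 0.692, -0.0]
contact_force: [-0.2, 0.9, -0.1]
width: 0.007
grip_force: 0.0
```

Request:
move_arm --pt "0 -0.05 0 0 0 0 -1" --pt "-0.004 -0.05 0 0 0 0 -1" --pt "0 0 0 0 0 0 -1"

```text
t: 5.7
tool_pos: [0.5128, 0.085, 0.0425]
tcp_rot: [0.0, 0.722, 0.692, -0.0]
contact_force: [0.0, 0.7, -0.1]
width: 0.004
grip_force: 0.0
```

Request:
move_arm --pt "0 -0.05 0 0 0 0 -1" --pt "-0.004 -0.05 0 0 0 0 -1" --pt "0 0 0 0 0 0 -1"

```text
t: 5.95
tool_pos: [0.5128, 0.083, 0.0425]
tcp_rot: [0.0, 0.722, 0.692, -0.0]
contact_force: [-0.4, -0.6, -1.1]
width: 0.006
grip_force: 0.0
```

Request:
move_arm --pt "0 -0.05 0 0 0 0 -1" --pt "-0.004 -0.05 0 0 0 0 -1" --pt "0 0 0 0 0 0 -1"

```text
t: 6.2
tool_pos: [0.5127, 0.081, 0.0425]
tcp_rot: [0.0, 0.722, 0.692, 0.0]
contact_force: [0.5, -0.5, -0.8]
width: 0.006
grip_force: 0.0
```

Request:
move_arm --pt "0 -0.05 0 0 0 0 -1" --pt "-0.004 -0.05 0 0 0 0 -1" --pt "0 0 0 0 0 0 -1"

```text
t: 6.45
tool_pos: [0.5126, 0.079, 0.0425]
tcp_rot: [0.0, 0.722, 0.692, -0.0]
contact_force: [-0.5, 0.5, 0.1]
width: 0.004
grip_force: 0.0
```

Request:
move_arm --pt "0 -0.05 0 0 0 0 -1" --pt "-0.004 -0.05 0 0 0 0 -1" --pt "0 0 0 0 0 0 -1"

```text
t: 6.7
tool_pos: [0.5125, 0.077, 0.0425]
tcp_rot: [0.0, 0.722, 0.692, -0.0]
contact_force: [0.8, 0.4, 0.1]
width: 0.003
grip_force: 0.0
```

Request:
move_arm --pt "0 -0.05 0 0 0 0 -1" --pt "-0.004 -0.05 0 0 0 0 -1" --pt "0 0 0 0 0 0 -1"

```text
t: 6.95
tool_pos: [0.5124, 0.075, 0.0425]
tcp_rot: [0.0, 0.722, 0.692, -0.0]
contact_force: [0.2, -0.5, 0.2]
width: 0.007
grip_force: 0.0
```

```bash
python3 - <<'E'
from h import *
f,K,E=snap('side');f2,_,_=snap('top')
a=cv2.resize(f[150:230,270:370],None,fx=4,fy=4,interpolation=cv2.INTER_CUBIC)
b=cv2.resize(f2[170:270,280:380],None,fx=4,fy=4,interpolation=cv2.INTER_CUBIC)
c=np.zeros((400,800,3),np.uint8);c[:320,:400]=a;c[:,400:]=b;save('p2.png',c)
P=K@(E[:3]@np.array([.5124,.075,.0205,1]));print(P[:2]/P[2])
E
```

```text
[338.88467282 194.5788717 ]
```

View pics/p2.png

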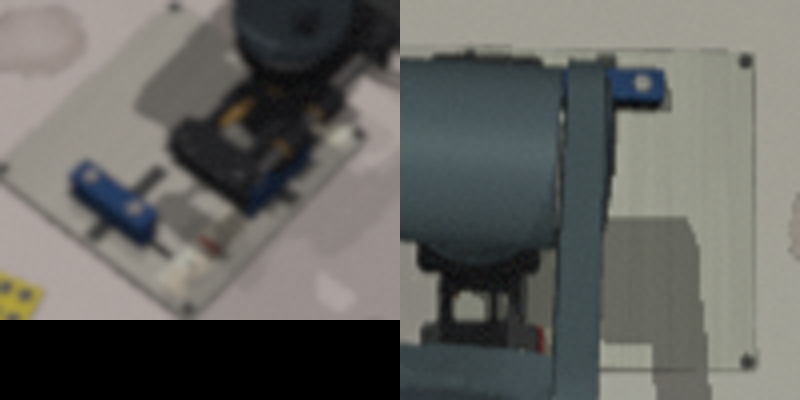

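```bash
python3 - <<'E'
from h import *
d=np.load('pics/side0.npz');f0,K,E=d['f'],d['K'],d['E']
f,_,_=snap('side')
c=np.zeros((560,800,3),np.uint8)
for i,g in enumerate((f0,f)):
    b=cv2.resize(g[165:225,300:340+17],None,fx=7,fy=7,interpolation=cv2.INTER_CUBIC)[:, :399]; c[:b.shape[0],i*400:i*400+b.shape[1]]=b
save('p3.png',c)
def pr(x,y,z):
    P=K@(E[:3]@np.array([x,y,z,1]));return (P[:2]/P[2]).round(1)
print('stopA expected initial top centre',pr(.5128,.0705,.046),'tip',pr(.5124,.075,.0205))
for g in (f0,f):
    B=g[...,2].astype(float)-g[...,0]; m=np.zeros(B.shape,np.uint8); m[175:215,318:355]=(B[175:215,318:355]>35)
    p=np.argwhere(m)[:,::-1]; print(len(p),p.mean(0).round(1),p.min(0),p.max(0))
E
```

```text
stopA expected initial top centre [338.  189.5] tip [338.9 194.6]
78 [337.6 191.9] [330 185] [346 199]<stdin>:13: RuntimeWarning: Mean of empty slice.
  ret = um.true_divide(
Traceback (most recent call last):
ValueError: zero-size array to reduction operation minimum which has no identity
```

View pics/p3.png

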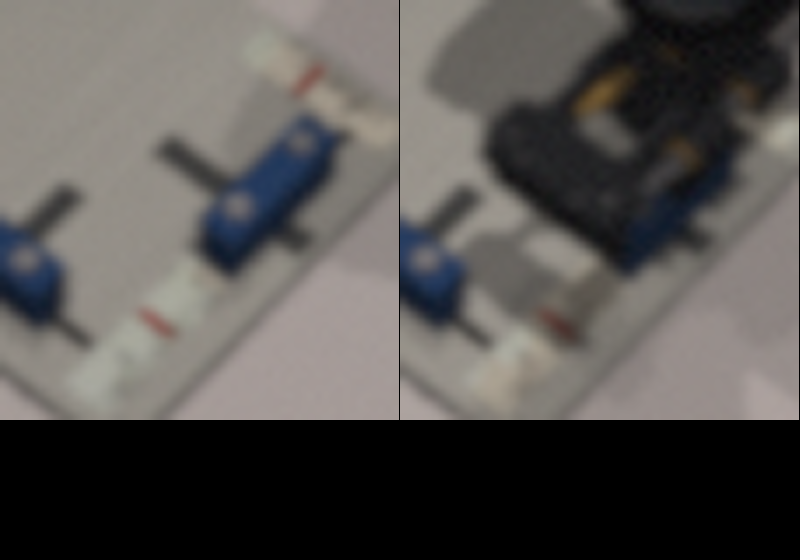

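The side view shows stop A unmoved, with its outer face fully visible, although the TCP reading says the fingers have passed through it. I'll retreat and touch the bare bench to check where the fingertips really are.

Request:
move_arm --pt "0 0 1 0 0 0 -1" --pt "0 0 1 0 0 0 -1" --pt "0 0 0.5 0 0 0 -1" --pt "0 1 0 0 0 0 -1" --pt "0 1 0 0 0 0 -1"

```text
t: 7.52
tool_pos: [0.5135, 0.1149, 0.0936]
tcp_rot: [0.001, 0.722, 0.692, 0.001]
contact_force: [-0.2, 0.1, 0.1]
width: 0.002
grip_force: 0.0
```

Request:
move_arm --pt "0 1 0 0 0 0 -1" --pt "0 0.9 0 0 0 0 -1" --pt "0 0 -1 0 0 0 -1" --pt "0 0 -1 0 0 0 -1" --pt "0 0 0 0 0 0 -1"

```text
t: 7.93
tool_pos: [0.5095, 0.1533, 0.0491]
tcp_rot: [-0.002, 0.721, 0.693, -0.002]
contact_force: [-0.7, 0.6, -0.1]
width: 0.003
grip_force: 0.0
```

```bash
python3 - <<'E'
from h import *
f,K,E=snap('side')
print(manip.get_state()['tool_pos'],manip.get_state()['contact_force'])
def pr(p):
    P=K@(E[:3]@np.array([*p,1]));return P[:2]/P[2]
t=manip.get_state()['tool_pos']; print(pr(t+[0,0,-.022]), pr(t))
save('p4.png',cv2.resize(f[130:240,300:420],None,fx=5,fy=5,interpolation=cv2.INTER_CUBIC))
E
```

```text
[0.51040879 0.15317136 0.05064955] [-0.37966444 -0.09437371  0.18635683]
[360.0904123  206.33635269] [360.64538735 202.60871293]
```

View pics/p4.png

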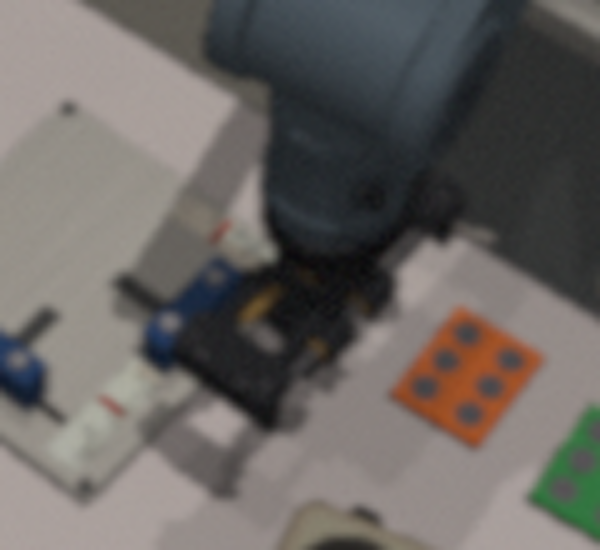

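Request:
move_arm --pt "0 0 -0.5 0 0 0 -1" --pt "0 0 -0.4 0 0 0 -1" --pt "0 0 0 0 0 0 -1" --pt "0 0 0 0 0 0 -1"

```text
t: 8.32
tool_pos: [0.5123, 0.1529, 0.0344]
tcp_rot: [-0.0, 0.722, 0.692, -0.0]
contact_force: [0.4, -0.1, 0.1]
width: 0.003
grip_force: 0.0
```

Request:
move_arm --pt "0 0 -0.1 0 0 0 -1" --pt "0 0 0 0 0 0 -1"

```text
t: 8.48
tool_pos: [0.5127, 0.153, 0.0327]
tcp_rot: [0.0, 0.722, 0.692, 0.0]
contact_force: [-0.5, -0.0, -0.2]
width: 0.007
grip_force: 0.0
```

Request:
move_arm --pt "0 0 -0.1 0 0 0 -1" --pt "0 0 0 0 0 0 -1"

```text
t: 8.65
tool_pos: [0.5125, 0.1531, 0.0305]
tcp_rot: [0.0, 0.722, 0.692, 0.0]
contact_force: [-0.9, 0.7, -0.2]
width: 0.006
grip_force: 0.0
```

Request:
move_arm --pt "0 0 -0.1 0 0 0 -1" --pt "0 0 0 0 0 0 -1"

```text
t: 8.82
tool_pos: [0.5123, 0.1531, 0.0283]
tcp_rot: [-0.0, 0.721, 0.692, -0.0]
contact_force: [-0.0, 0.8, 0.1]
width: 0.006
grip_force: 0.0
```

Request:
move_arm --pt "0 0 -0.1 0 0 0 -1" --pt "0 0 0 0 0 0 -1"

```text
t: 8.98
tool_pos: [0.5122, 0.1531, 0.0262]
tcp_rot: [-0.0, 0.721, 0.692, -0.0]
contact_force: [-0.0, 0.8, 0.0]
width: 0.006
grip_force: 0.0
```

Request:
move_arm --pt "0 0 -0.08 0 0 0 -1" --pt "0 0 0 0 0 0 -1"

```text
t: 9.15
tool_pos: [0.5123, 0.1531, 0.0246]
tcp_rot: [-0.0, 0.721, 0.692, -0.0]
contact_force: [0.6, -0.5, -0.3]
width: 0.005
grip_force: 0.0
```

Request:
move_arm --pt "0 0 -0.1 0 0 0 -1" --pt "0 0 0 0 0 0 -1"

```text
t: 9.32
tool_pos: [0.5122, 0.1531, 0.0226]
tcp_rot: [-0.0, 0.721, 0.692, -0.0]
contact_force: [-0.3, -0.1, -0.0]
width: 0.003
grip_force: 0.0
```

Request:
move_arm --pt "0 0 -0.05 0 0 0 -1" --pt "0 0 0 0 0 0 -1"

```text
t: 9.48
tool_pos: [0.5123, 0.1531, 0.0218]
tcp_rot: [-0.0, 0.721, 0.692, -0.0]
contact_force: [-0.3, 0.2, 0.5]
width: 0.004
grip_force: 0.0
```

Request:
move_arm --pt "0 0 -0.05 0 0 0 -1" --pt "0 0 0 0 0 0 -1"

```text
t: 9.65
tool_pos: [0.5124, 0.1531, 0.0208]
tcp_rot: [-0.0, 0.721, 0.692, -0.0]
contact_force: [0.2, -0.4, 0.1]
width: 0.005
grip_force: 0.0
```

Request:
move_arm --pt "0 0 -0.05 0 0 0 -1" --pt "0 0 0 0 0 0 -1"

```text
t: 9.82
tool_pos: [0.5124, 0.1531, 0.0198]
tcp_rot: [-0.0, 0.721, 0.692, -0.0]
contact_force: [-0.1, 1.8, 0.2]
width: 0.004
grip_force: 0.0
```

Request:
move_arm --pt "0 0 -0.05 0 0 0 -1" --pt "0 0 0 0 0 0 -1"

```text
t: 9.98
tool_pos: [0.5124, 0.1531, 0.0188]
tcp_rot: [-0.0, 0.721, 0.692, -0.0]
contact_force: [-0.2, -0.1, 0.0]
width: 0.0
grip_force: 0.0
```

```bash
python3 - <<'E'
from h import *
s=manip.get_state();print(s['tool_pos'],s['contact_force'],s['joint_torque'].round(1))
f,K,E=snap('side');f2,K2,E2=snap('top')
def pr(p,K,E):
    P=K@(E[:3]@np.array([*p,1]));return (P[:2]/P[2]).round(1)
t=s['tool_pos']
for dz in(-.022,.0,.045,.1): print(dz,pr(t+[0,0,dz],K,E),pr(t+[0,0,dz],K2,E2))
c=np.zeros((600,800,3),np.uint8)
c[:,:400]=cv2.resize(f[160:240,320:420],None,fx=5,fy=5)[:400,:400].repeat(2,0)[:0].reshape(0,400,3) if 0 else 0
a=cv2.resize(f[170:230,330:410],None,fx=8,fy=8,interpolation=cv2.INTER_CUBIC)
save('p5.png',a)
E
```

```text
[0.51235929 0.15313649 0.01877878] [-0.17233069 -0.13283088  0.04523986] [ -0.  -44.5 -25.3   0.1  -0.    0. ]
-0.022 [358.9 212. ] [273.5 230.6]
0.0 [359.5 208.4] [272.7 229.8]
0.045 [360.6 200.8] [271.  227.8]
0.1 [362.1 190.9] [268.7 225.3]
```

View pics/p5.png

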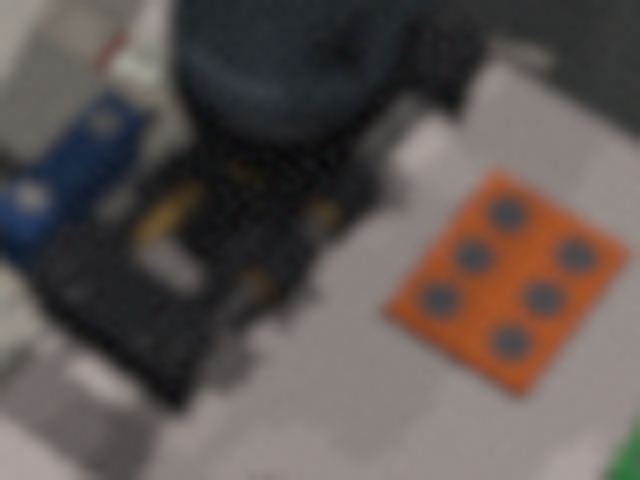

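Request:
move_arm --pt "0 0 -0.1 0 0 0 -1" --pt "0 0 0 0 0 0 -1"

```text
t: 10.25
tool_pos: [0.5123, 0.1531, 0.0166]
tcp_rot: [-0.0, 0.721, 0.692, -0.0]
contact_force: [-0.5, -0.1, -0.1]
width: 0.004
grip_force: 0.0
```

Request:
move_arm --pt "0 0 -0.1 0 0 0 -1" --pt "0 0 0 0 0 0 -1"

```text
t: 10.42
tool_pos: [0.5122, 0.1531, 0.0146]
tcp_rot: [-0.0, 0.721, 0.692, -0.0]
contact_force: [0.2, -0.2, -0.4]
width: 0.009
grip_force: 0.0
```

Request:
move_arm --pt "0 0 -0.1 0 0 0 -1" --pt "0 0 0 0 0 0 -1"

```text
t: 10.58
tool_pos: [0.5122, 0.1531, 0.0126]
tcp_rot: [-0.0, 0.721, 0.692, -0.0]
contact_force: [0.1, 0.8, -0.3]
width: 0.007
grip_force: 0.0
```

Request:
move_arm --pt "0 0 -0.1 0 0 0 -1" --pt "0 0 0 0 0 0 -1"

```text
t: 10.75
tool_pos: [0.5122, 0.1531, 0.0106]
tcp_rot: [-0.0, 0.721, 0.692, -0.0]
contact_force: [-0.0, 0.2, 0.2]
width: 0.004
grip_force: 0.0
```

Request:
move_arm --pt "0 0 -0.1 0 0 0 -1" --pt "0 0 -0.1 0 0 0 -1" --pt "0 0 -0.1 0 0 0 -1" --pt "0 0 -0.1 0 0 0 -1" --pt "0 0 -0.1 0 0 0 -1"

```text
t: 11.17
tool_pos: [0.5124, 0.1531, 0.0006]
tcp_rot: [-0.0, 0.721, 0.692, -0.0]
contact_force: [-0.3, -0.4, -0.5]
width: 0.007
grip_force: 0.0
```

```bash
python3 - <<'E'
from h import *
s=manip.get_state();print(s['tool_pos'],s['contact_force'],s['joint_torque'].round(1),s['q'].round(4))
f,K,E=snap('side');f2,K2,E2=snap('top')
c=np.zeros((600,800,3),np.uint8)
c[:420,:400]=cv2.resize(f[170:230,330:387],(400,420),interpolation=cv2.INTER_CUBIC)
c[:600,400:]=cv2.resize(f2[190:280,240:300],(400,600),interpolation=cv2.INTER_CUBIC)
save('p6.png',c)
E
```

```text
[0.51238689 0.15313242 0.00064785] [-0.25666617 -0.43235618 -0.4897935 ] [  0.  -45.3 -24.2   0.1   0.1   0. ] [0.0683 0.4225 1.8392 0.     0.88   0.1094]
```

View pics/p6.png

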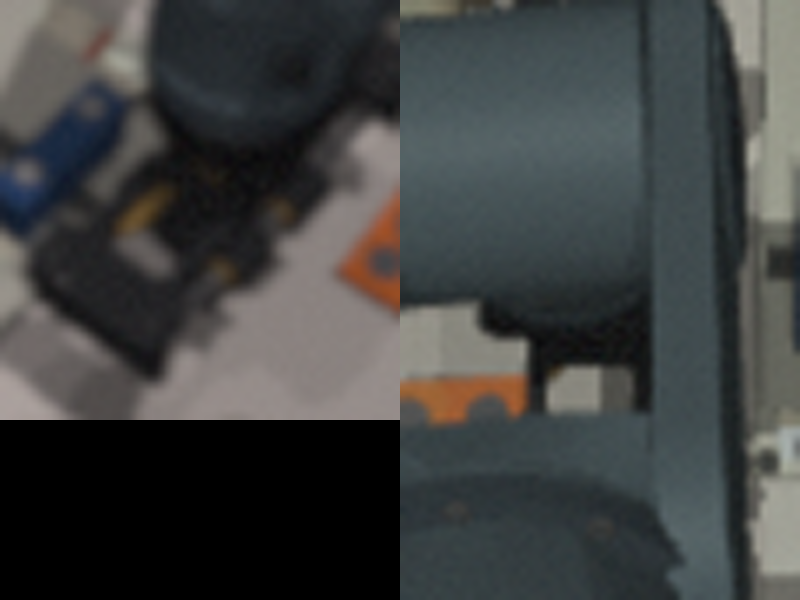

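```bash
python3 - <<'E'
from h import *
d=np.load('pics/side0.npz');K,E=d['K'],d['E']
def pr(p):
    P=K@(E[:3]@np.array([*p,1]));return (P[:2]/P[2]).round(1)
t=np.array([.5124,.1531,.0006]);a=np.radians(-2.34)
ex=np.array([np.cos(a),np.sin(a),0]);ey=np.array([-np.sin(a),np.cos(a),0])
for z in (.0,.042,.07,.1,.13,.16): print(z,pr(t+ex*.0935+ey*.0375+[0,0,z]),pr(t+ex*.0935-ey*.0375+[0,0,z]))
print('want L(335,207.9) R(352.1,224.3)')
E
```

```text
0.0 [349.6 239.3] [330.1 224.8]
0.042 [350.4 232.8] [330.5 218. ]
0.07 [351.  228.2] [330.7 213.3]
0.1 [351.6 223.2] [331.  208.2]
0.13 [352.3 218. ] [331.3 202.8]
0.16 [353.  212.6] [331.6 197.2]
want L(335,207.9) R(352.1,224.3)
```

Request:
move_arm --pt "0 0 -0.1 0 0 0 -1" --pt "0 0 -0.1 0 0 0 -1" --pt "0 0 -0.1 0 0 0 -1"

```text
t: 11.52
tool_pos: [0.5125, 0.1531, -0.0052]
tcp_rot: [0.0, 0.721, 0.692, 0.0]
contact_force: [-1.2, -0.5, 0.4]
width: 0.005
grip_force: 0.0
```

Request:
move_arm --pt "0 0 -0.1 0 0 0 -1" --pt "0 0 -0.1 0 0 0 -1"

```text
t: 11.68
tool_pos: [0.5125, 0.1532, -0.0069]
tcp_rot: [-0.0, 0.721, 0.693, -0.001]
contact_force: [-18.2, -3.9, 49.7]
width: 0.006
grip_force: 25.0
```

Contact came at a reported TCP z of about -6 mm. The closed fingertips are therefore about 5.5 mm above the TCP reading, not 22 mm below it, and the fingers had been skimming 2 mm over the stop. I'll use that offset and push again, lower.

Request:
move_arm --pt "0 0 0.65 0 0 0 -1" --pt "0 0 0.65 0 0 0 -1" --pt "0 0 0 0 0 0 -1"

```text
t: 11.93
tool_pos: [0.5143, 0.1533, 0.019]
tcp_rot: [0.001, 0.721, 0.692, 0.002]
contact_force: [0.6, 0.3, -0.1]
width: 0.004
grip_force: 0.0
```

Request:
move_arm --pt "0 -0.5 0 0 0 0 -1" --pt "0 -0.5 0 0 0 0 -1" --pt "0 -0.5 0 0 0 0 -1" --pt "0 -0.5 0 0 0 0 -1" --pt "0 -0.5 0 0 0 0 -1"

```text
t: 12.35
tool_pos: [0.5119, 0.1017, 0.0163]
tcp_rot: [-0.0, 0.722, 0.692, -0.0]
contact_force: [-0.7, -0.5, -0.1]
width: 0.008
grip_force: 0.0
```

Request:
move_arm --pt "0 -0.1 0 0 0 0 -1" --pt "0 -0.1 0 0 0 0 -1" --pt "0 0 0 0 0 0 -1"

```text
t: 12.6
tool_pos: [0.5124, 0.0986, 0.0168]
tcp_rot: [-0.0, 0.722, 0.692, -0.0]
contact_force: [0.5, -0.2, -0.4]
width: 0.004
grip_force: 0.0
```

Request:
move_arm --pt "0 -0.05 0 0 0 0 -1" --pt "0 -0.05 0 0 0 0 -1"

```text
t: 12.77
tool_pos: [0.5124, 0.0974, 0.0169]
tcp_rot: [-0.0, 0.721, 0.693, 0.0]
contact_force: [-0.9, 0.6, 0.6]
width: 0.011
grip_force: 0.0
```

Request:
move_arm --pt "0 -0.05 0 0 0 0 -1" --pt "0 -0.05 0 0 0 0 -1"

```text
t: 12.93
tool_pos: [0.5124, 0.0954, 0.0169]
tcp_rot: [0.0, 0.721, 0.693, 0.0]
contact_force: [-0.1, 0.5, 0.3]
width: 0.008
grip_force: 0.0
```

Request:
move_arm --pt "0 -0.05 0 0 0 0 -1" --pt "0 -0.05 0 0 0 0 -1"

```text
t: 13.1
tool_pos: [0.5124, 0.0932, 0.0169]
tcp_rot: [-0.0, 0.721, 0.693, -0.0]
contact_force: [0.8, -0.0, 0.4]
width: 0.013
grip_force: 0.0
```

Request:
move_arm --pt "0 -0.05 0 0 0 0 -1" --pt "0 -0.05 0 0 0 0 -1"

```text
t: 13.27
tool_pos: [0.5124, 0.0917, 0.0169]
tcp_rot: [-0.0, 0.722, 0.692, 0.0]
contact_force: [0.1, 8.5, 0.3]
width: 0.005
grip_force: 3.9
```

Request:
move_arm --pt "0 -0.05 0 0 0 0 -1" --pt "0 -0.05 0 0 0 0 -1"

```text
t: 13.43
tool_pos: [0.5124, 0.0909, 0.017]
tcp_rot: [-0.001, 0.722, 0.692, 0.001]
contact_force: [0.7, 10.8, 0.7]
width: 0.006
grip_force: 5.5
```

Request:
move_arm --pt "-0.01 -0.25 0 0 0 0 -1" --pt "-0.01 -0.25 0 0 0 0 -1" --pt "-0.01 -0.25 0 0 0 0 -1" --pt "0 -0.15 0 0 0 0 -1" --pt "0 0 0 0 0 0 -1"

```text
t: 13.85
tool_pos: [0.5116, 0.0725, 0.017]
tcp_rot: [-0.001, 0.722, 0.692, 0.001]
contact_force: [-0.2, 7.8, 1.2]
width: 0.002
grip_force: 4.0
```

Request:
move_arm --pt "0 -0.1 0 0 0 0 -1" --pt "0 -0.1 0 0 0 0 -1" --pt "0 0 0 0 0 0 -1"

```text
t: 14.1
tool_pos: [0.5115, 0.0688, 0.017]
tcp_rot: [-0.001, 0.722, 0.692, 0.001]
contact_force: [-0.4, 8.9, 1.7]
width: 0.004
grip_force: 4.7
```

```bash
cat >> h.py <<'E'
a=np.radians(-2.34);RJ=np.array([[np.cos(a),-np.sin(a)],[np.sin(a),np.cos(a)]]);oJ=np.array([.5013,-.0404])
def J(uv,K,E,z): return (RJ.T@(ray(uv,K,E,z)[:2]-oJ)*1000).round(1)
def P(p,K,E):
    q=K@(E[:3]@np.array([*p,1]));return q[:2]/q[2]
E
python3 - <<'E'
from h import *
f,K,E=snap('side');f2,K2,E2=snap('top')
c=np.zeros((600,800,3),np.uint8)
c[:400,:400]=cv2.resize(f[160:220,300:360],(400,400),interpolation=cv2.INTER_CUBIC)
c[:400,400:]=cv2.resize(f2[215:265,290:340],(400,400),interpolation=cv2.INTER_CUBIC)
save('p7.png',c);print(manip.get_state()['tool_pos'])
E
```

```text
[0.51146776 0.06886236 0.01692847]
```

View pics/p7.png

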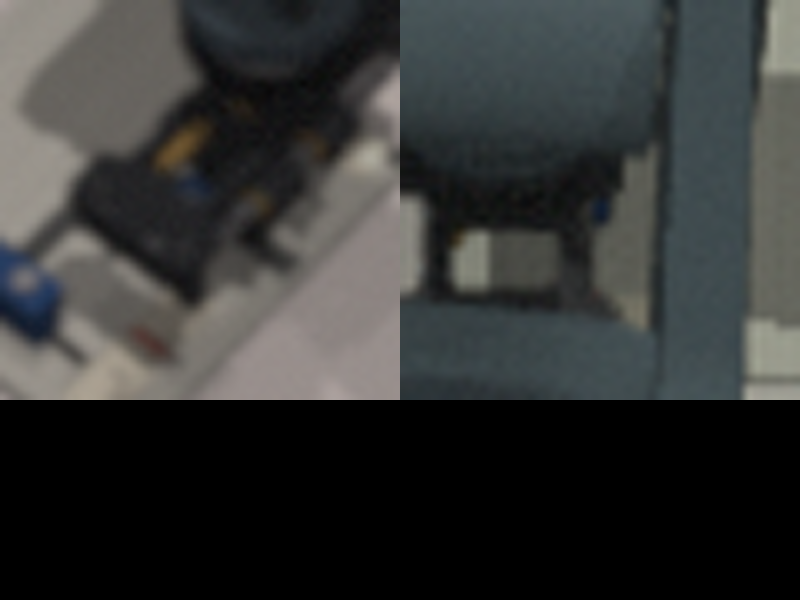

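The view shows the gripper down behind stop A and pushing it. Its pointer is hidden, so I'll stop a little short here, do stop B the same way, and measure both from a clear view.

Request:
move_arm --pt "0 -0.1 0 0 0 0 -1" --pt "-0.01 -0.1 0 0 0 0 -1" --pt "0 -0.08 0 0 0 0 -1" --pt "0 0 0 0 0 0 -1"

```text
t: 14.53
tool_pos: [0.5113, 0.0633, 0.017]
tcp_rot: [-0.001, 0.722, 0.692, 0.001]
contact_force: [-0.1, 9.3, 2.4]
width: 0.003
grip_force: 4.8
```

Request:
move_arm --pt "0 0.5 0 0 0 0 -1" --pt "0 0.3 0 0 0 0 -1" --pt "0 0 1 0 0 0 -1" --pt "0 0 1 0 0 0 -1" --pt "0 0 1 0 0 0 -1"

```text
t: 14.95
tool_pos: [0.5111, 0.078, 0.0772]
tcp_rot: [-0.0, 0.721, 0.693, -0.001]
contact_force: [-0.2, 0.6, -1.7]
width: 0.006
grip_force: 0.0
```

Request:
move_arm --pt "0 0 1 0 0 0 -1" --pt "0 0 1 0 0 0 -1" --pt "0.46 -0.29 0 0 0 -1 -1" --pt "0.46 -0.29 0 0 0 -1 -1" --pt "0.46 -0.29 0 0 0 -1 -1"

```text
t: 15.37
tool_pos: [0.5399, 0.0603, 0.1176]
tcp_rot: [0.001, 0.822, 0.569, 0.0]
contact_force: [0.1, 0.6, 0.4]
width: 0.006
grip_force: 0.0
```

Request:
move_arm --pt "0.46 -0.29 0 0 0 -1 -1" --pt "0.46 -0.29 0 0 0 -1 -1" --pt "0.46 -0.29 0 0 0 -1 -1" --pt "0.46 -0.29 0 0 0 -1 -1" --pt "0.46 -0.29 0 0 0 -1 -1"

```text
t: 15.78
tool_pos: [0.5856, 0.0311, 0.1168]
tcp_rot: [0.0, 0.942, 0.337, -0.0]
contact_force: [-0.6, -0.1, 0.3]
width: 0.006
grip_force: 0.0
```

Request:
move_arm --pt "0.46 -0.29 0 0 0 -1 -1" --pt "0.46 -0.29 0 0 0 -1 -1" --pt "0.46 -0.29 0 0 0 -1 -1" --pt "0.46 -0.29 0 0 0 -1 -1" --pt "0.46 -0.29 0 0 0 -1 -1"

```text
t: 16.2
tool_pos: [0.6316, 0.0022, 0.1167]
tcp_rot: [0.0, 0.997, 0.082, -0.0]
contact_force: [-0.3, 0.2, 0.3]
width: 0.004
grip_force: 0.0
```

Request:
move_arm --pt "0.46 -0.29 0 0 0 -1 -1" --pt "0.46 -0.29 0 0 0 -1 -1" --pt "0 0 0 0 0 0 -1" --pt "0 0 0 0 0 0 -1"

```text
t: 16.53
tool_pos: [0.6496, -0.0093, 0.1165]
tcp_rot: [0.0, 1.0, -0.019, -0.0]
contact_force: [0.5, -1.3, -0.5]
width: 0.005
grip_force: 0.0
```

Request:
move_arm --pt "0 0 -1 0 0 0 -1" --pt "0 0 -1 0 0 0 -1" --pt "0 0 -1 0 0 0 -1" --pt "0 0 -1 0 0 0 -1" --pt "0 0 -1 0 0 0 -1"

```text
t: 16.95
tool_pos: [0.6488, -0.0087, 0.016]
tcp_rot: [-0.0, 1.0, -0.018, -0.0]
contact_force: [-0.4, 0.6, 0.2]
width: 0.007
grip_force: 0.0
```

Request:
move_arm --pt "0 0 0 0 0 0 -1" --pt "-0.25 0.01 0 0 0 0 -1" --pt "-0.25 0.01 0 0 0 0 -1" --pt "-0.1 0 0 0 0 0 -1" --pt "0 0 0 0 0 0 -1"

```text
t: 17.37
tool_pos: [0.6379, -0.009, 0.0185]
tcp_rot: [0.0, 1.0, -0.02, 0.001]
contact_force: [0.0, 0.2, 0.7]
width: 0.007
grip_force: 0.0
```

Request:
move_arm --pt "-0.05 0 0 0 0 0 -1" --pt "-0.05 0 0 0 0 0 -1"

```text
t: 17.53
tool_pos: [0.6362, -0.0092, 0.018]
tcp_rot: [0.0, 1.0, -0.02, 0.001]
contact_force: [0.5, -0.1, -0.2]
width: 0.004
grip_force: 0.0
```

Request:
move_arm --pt "-0.05 0 0 0 0 0 -1" --pt "-0.05 0 0 0 0 0 -1"

```text
t: 17.7
tool_pos: [0.6338, -0.0091, 0.0172]
tcp_rot: [0.0, 1.0, -0.021, 0.0]
contact_force: [0.1, -0.4, -0.0]
width: 0.005
grip_force: 0.0
```

Request:
move_arm --pt "-0.05 0 0 0 0 0 -1" --pt "-0.05 0 0 0 0 0 -1"

```text
t: 17.87
tool_pos: [0.632, -0.0091, 0.017]
tcp_rot: [0.0, 1.0, -0.021, 0.001]
contact_force: [4.4, 0.3, -2.8]
width: 0.004
grip_force: 2.1
```

Request:
move_arm --pt "-0.05 0 0 0 0 0 -1" --pt "-0.05 0 0 0 0 0 -1"

```text
t: 18.03
tool_pos: [0.6319, -0.0091, 0.0171]
tcp_rot: [0.0, 1.0, -0.021, 0.003]
contact_force: [11.4, 0.4, -8.8]
width: 0.002
grip_force: 5.5
```

Request:
move_arm --pt "-0.05 0 0 0 0 0 -1" --pt "-0.05 0 0 0 0 0 -1"

```text
t: 18.2
tool_pos: [0.6303, -0.0091, 0.0171]
tcp_rot: [-0.0, 1.0, -0.021, 0.003]
contact_force: [10.7, 0.7, -8.5]
width: 0.01
grip_force: 5.5
```

Request:
move_arm --pt "-0.25 0.01 0 0 0 0 -1" --pt "-0.25 0.01 0 0 0 0 -1" --pt "-0.25 0.01 0 0 0 0 -1" --pt "-0.15 0 0 0 0 0 -1" --pt "0 0 0 0 0 0 -1"

```text
t: 18.62
tool_pos: [0.6117, -0.0084, 0.0173]
tcp_rot: [-0.0, 1.0, -0.021, 0.003]
contact_force: [8.0, 0.7, -6.7]
width: 0.006
grip_force: 4.4
```

Request:
move_arm --pt "-0.1 0 0 0 0 0 -1" --pt "-0.1 0 0 0 0 0 -1" --pt "0 0 0 0 0 0 -1" --pt "0.5 0 0 0 0 0 -1" --pt "0.3 0 0.5 0 0 0 -1"

```text
t: 19.03
tool_pos: [0.6205, -0.0082, 0.0253]
tcp_rot: [-0.0, 1.0, -0.021, -0.002]
contact_force: [-0.6, -0.0, 0.3]
width: 0.005
grip_force: 0.0
```

Request:
move_arm --pt "0 0 1 0 0 0 -1" --pt "0 0 1 0 0 0 -1" --pt "0 0 1 0 0 0 -1" --pt "0 0 1 0 0 0 -1" --pt "0 0 1 0 0 0 -1"

```text
t: 19.45
tool_pos: [0.6216, -0.0085, 0.1286]
tcp_rot: [0.0, 1.0, -0.021, 0.0]
contact_force: [0.5, 0.3, -0.8]
width: 0.009
grip_force: 0.0
```

Request:
move_arm --pt "-0.8 -1 0.2 0 0 0 -1" --pt "-0.8 -1 0.2 0 0 0 -1" --pt "-0.8 -1 0.2 0 0 0 -1" --pt "-0.8 -1 0.2 0 0 0 -1" --pt "-0.8 -1 0.2 0 0 0 -1"

```text
t: 19.87
tool_pos: [0.5409, -0.1092, 0.1479]
tcp_rot: [0.0, 1.0, -0.02, 0.0]
contact_force: [-0.2, -0.7, 0.6]
width: 0.009
grip_force: 0.0
```

Request:
move_arm --pt "-0.8 -1 0.2 0 0 0 -1" --pt "-0.8 -1 0.2 0 0 0 -1" --pt "-0.8 -1 0.2 0 0 0 -1" --pt "-0.8 -1 0.2 0 0 0 -1" --pt "-0.8 -1 0.2 0 0 0 -1"

```text
t: 20.28
tool_pos: [0.4608, -0.2093, 0.1679]
tcp_rot: [0.0, 1.0, -0.02, 0.0]
contact_force: [0.3, -0.7, -0.3]
width: 0.001
grip_force: 0.0
```

Request:
move_arm --pt "-0.8 -1 0 0 0 0 -1" --pt "-0.8 -1 0 0 0 0 -1" --pt "-0.8 -1 0 0 0 0 -1" --pt "-0.8 -1 0 0 0 0 -1" --pt "-0.8 -1 0 0 0 0 -1"

```text
t: 20.7
tool_pos: [0.3808, -0.3094, 0.1678]
tcp_rot: [0.0, 1.0, -0.021, 0.0]
contact_force: [0.9, 0.0, -0.3]
width: 0.005
grip_force: 0.0
```

Request:
move_arm --pt "-0.8 -1 0 0 0 0 -1" --pt "-0.8 -1 0 0 0 0 -1" --pt "-0.8 -1 0 0 0 0 -1" --pt "-0.8 -1 0 0 0 0 -1" --pt "-0.8 -1 0 0 0 0 -1"

```text
t: 21.12
tool_pos: [0.3007, -0.4094, 0.1678]
tcp_rot: [0.0, 1.0, -0.021, 0.0]
contact_force: [1.2, 1.0, -0.0]
width: 0.011
grip_force: 0.0
```

```bash
cat >> h.py <<'E'
def line_centroid(f,K,E,c,axis,half,length,z=.011):
    """centroid of darkness across a thin dark pointer; c jig mm (guess of a point on it); axis: jig axis across it"""
    g=f.astype(float).mean(2).astype(np.float32)
    t=np.arange(-half,half+.01,.25); out=[]
    for s in np.linspace(-length/2,length/2,9):
        p=np.array([[c[0]+(k if axis==0 else s),c[1]+(k if axis==1 else s)] for k in t])/1000
        w=(RJ@p.T).T+oJ; uv=np.array([P((x,y,z),K,E) for x,y in w],np.float32)
        v=cv2.remap(g,uv[:,0][None],uv[:,1][None],cv2.INTER_LINEAR)[0]
        d=np.clip(np.median(v)-15-v,0,None); out.append(((d*t).sum()/d.sum() if d.sum()>0 else np.nan)+c[axis])
    return np.array(out).round(1)
E
python3 - <<'E'
from h import *
f,K,E=snap('top');np.savez('pics/top1',f=f,K=K,E=E);print(manip.get_state()['tool_pos'])
print('A',line_centroid(f,K,E,(-42,83),1,8,6)); print('B',line_centroid(f,K,E,(84,88),0,8,6))
R=red(f)
print('mA',J(cen(R,310,249,320,262),K,E,.01),'mB',J(cen(R,298,198,312,208),K,E,.01))
c=np.zeros((600,570,3),np.uint8)+0
save('p8.png',cv2.resize(f[180:265,290:370],None,fx=7,fy=7,interpolation=cv2.INTER_CUBIC))
E
```

```text
[ 0.29843277 -0.41296359  0.16810076]
A [83.  83.  82.9 82.9 83.  83.  83.  83.  83. ]
B [85.6 85.6 85.6 85.5 85.5 85.5 85.5 85.4 85.2]
mA [-61.9  80.4] mB [ 81. 110.]
```

View pics/p8.png

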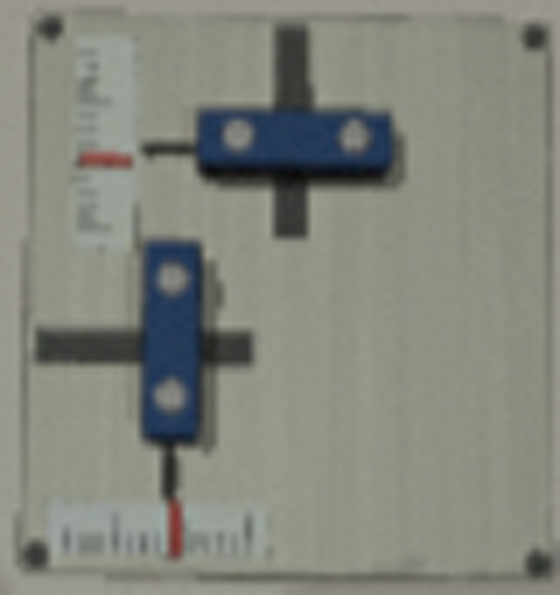

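The image shows pointer A at (170,470) just left of its mark at (175,530), about 2.6 mm to go. Pointer B at (165,149) is about 4.5 mm above its mark at (105,160). I'll cross-check B in the side view.

```bash
python3 - <<'E'
from h import *
f,K,E=snap('side');R=red(f);t=np.load('pics/top1.npz')
uv=P((*(RJ@np.array([.081,.110])+oJ),.01),K,E).round().astype(int);print(uv)
print('mB',J(cen(R,uv[0]-6,uv[1]-5,uv[0]+7,uv[1]+6),K,E,.01))
for z in (.010,.012,.014): print(z,'side',line_centroid(f,K,E,(84,88),0,8,6,z),'top',line_centroid(t['f'],t['K'],t['E'],(84,88),0,8,6,z)[4])
uv=P((*(RJ@np.array([-.062,.0804])+oJ),.01),K,E).round().astype(int)
print('mA',J(cen(R,uv[0]-6,uv[1]-5,uv[0]+7,uv[1]+6),K,E,.01),line_centroid(f,K,E,(-42,83),1,8,6,.012))
E
```

```text
[322 211]
mB [ 79.3 109.1]
0.01 side [82.8 82.7 82.5 82.5 82.8 83.1 83.3 83.1 82.8] top 85.7
0.012 side [83.7 83.7 83.6 83.4 83.4 83.7 84.  84.2 84. ] top 85.3
0.014 side [84.5 84.6 84.6 84.5 84.3 84.2 84.5 84.9 85.1] top 85.0
mA [-63.4  79.4] [nan nan nan nan nan nan nan nan nan]
```

Request:
move_arm --pt "0.8 1 0 0 0 0 -1" --pt "0.8 1 0 0 0 0 -1" --pt "0.8 1 0 0 0 0 -1" --pt "0.8 1 0 0 0 0 -1" --pt "0.8 1 0 0 0 0 -1"

```text
t: 21.63
tool_pos: [0.3825, -0.3068, 0.1675]
tcp_rot: [-0.0, 1.0, -0.021, 0.0]
contact_force: [-0.3, -1.0, -0.2]
width: 0.005
grip_force: 0.0
```

Request:
move_arm --pt "0.8 1 0 0 0 0 -1" --pt "0.8 1 0 0 0 0 -1" --pt "0.8 1 0 0 0 0 -1" --pt "0.8 1 0 0 0 0 -1" --pt "0.8 1 0 0 0 0 -1"

```text
t: 22.05
tool_pos: [0.4624, -0.2065, 0.1676]
tcp_rot: [-0.0, 1.0, -0.02, 0.0]
contact_force: [-0.2, -0.4, 0.3]
width: 0.005
grip_force: 0.0
```

Request:
move_arm --pt "0.8 1 0 0 0 0 -1" --pt "0.8 1 0 0 0 0 -1" --pt "0.8 1 0 0 0 0 -1" --pt "0.8 1 0 0 0 0 -1" --pt "0.8 1 0 0 0 0 -1"

```text
t: 22.47
tool_pos: [0.5423, -0.1064, 0.1675]
tcp_rot: [-0.0, 1.0, -0.02, 0.0]
contact_force: [0.4, -0.9, 0.2]
width: 0.005
grip_force: 0.0
```

Request:
move_arm --pt "0.8 1 0 0 0 0 -1" --pt "0.8 1 0 0 0 0 -1" --pt "0.8 1 0 0 0 0 -1" --pt "0.8 1 0 0 0 0 -1" --pt "0.8 1 0 0 0 0 -1"

```text
t: 22.88
tool_pos: [0.622, -0.0064, 0.1675]
tcp_rot: [-0.0, 1.0, -0.02, -0.0]
contact_force: [0.6, -0.6, -0.3]
width: 0.005
grip_force: 0.0
```

Request:
move_arm --pt "0 0 -1 0 0 0 -1" --pt "0 0 -1 0 0 0 -1" --pt "0 0 -1 0 0 0 -1" --pt "0 0 -1 0 0 0 -1" --pt "0 0 -1 0 0 0 -1"

```text
t: 23.3
tool_pos: [0.6215, -0.0073, 0.0666]
tcp_rot: [-0.0, 1.0, -0.02, -0.0]
contact_force: [0.2, -0.3, -0.1]
width: 0.002
grip_force: 0.0
```

Request:
move_arm --pt "0 0 -1 0 0 0 -1" --pt "0 0 -1 0 0 0 -1" --pt "0 0 -0.5 0 0 0 -1" --pt "0 0 0 0 0 0 -1" --pt "0 0 0 0 0 0 -1"

```text
t: 23.72
tool_pos: [0.6215, -0.008, 0.0171]
tcp_rot: [-0.0, 1.0, -0.02, -0.0]
contact_force: [0.4, 0.5, -0.3]
width: 0.004
grip_force: 0.0
```

Request:
move_arm --pt "-0.2 0 0 0 0 0 -1" --pt "-0.2 0 0 0 0 0 -1" --pt "-0.1 0 0 0 0 0 -1" --pt "0 0 0 0 0 0 -1"

```text
t: 24.05
tool_pos: [0.6115, -0.0085, 0.0178]
tcp_rot: [0.0, 1.0, -0.021, 0.0]
contact_force: [-0.3, 0.6, 0.1]
width: 0.007
grip_force: 0.0
```

Request:
move_arm --pt "-0.05 0 0 0 0 0 -1" --pt "-0.025 0 0 0 0 0 -1" --pt "0 0 0 0 0 0 -1"

```text
t: 24.3
tool_pos: [0.6102, -0.0085, 0.0171]
tcp_rot: [0.0, 1.0, -0.021, 0.0]
contact_force: [-0.8, 0.3, 0.8]
width: 0.004
grip_force: 0.0
```

Request:
move_arm --pt "-0.025 0 0 0 0 0 -1" --pt "0 0 0 0 0 0 -1"

```text
t: 24.47
tool_pos: [0.6096, -0.0085, 0.0169]
tcp_rot: [0.0, 1.0, -0.021, -0.0]
contact_force: [-0.7, -0.3, -0.4]
width: 0.006
grip_force: 0.0
```

Request:
move_arm --pt "-0.025 0 0 0 0 0 -1" --pt "0 0 0 0 0 0 -1"

```text
t: 24.63
tool_pos: [0.609, -0.0085, 0.0168]
tcp_rot: [-0.0, 1.0, -0.021, -0.0]
contact_force: [-0.6, 0.2, -0.7]
width: 0.005
grip_force: 0.0
```

Request:
move_arm --pt "-0.025 0 0 0 0 0 -1" --pt "0 0 0 0 0 0 -1"

```text
t: 24.8
tool_pos: [0.6086, -0.0084, 0.0169]
tcp_rot: [-0.0, 1.0, -0.021, -0.0]
contact_force: [0.7, -0.9, -0.3]
width: 0.002
grip_force: 0.0
```

Request:
move_arm --pt "-0.025 0 0 0 0 0 -1" --pt "0 0 0 0 0 0 -1"

```text
t: 24.97
tool_pos: [0.6081, -0.0084, 0.0169]
tcp_rot: [-0.0, 1.0, -0.021, 0.0]
contact_force: [-0.1, 0.1, -0.4]
width: 0.009
grip_force: 0.1
```

Request:
move_arm --pt "-0.025 0 0 0 0 0 -1" --pt "0 0 0 0 0 0 -1"

```text
t: 25.13
tool_pos: [0.6081, -0.0085, 0.017]
tcp_rot: [0.0, 1.0, -0.021, 0.001]
contact_force: [2.9, 0.9, -2.6]
width: 0.006
grip_force: 1.5
```

Request:
move_arm --pt "-0.05 0 0 0 0 0 -1" --pt "-0.05 0 0 0 0 0 -1" --pt "-0.05 0 0 0 0 0 -1" --pt "-0.025 0 0 0 0 0 -1" --pt "0 0 0 0 0 0 -1"

```text
t: 25.55
tool_pos: [0.6065, -0.0085, 0.0171]
tcp_rot: [-0.0, 1.0, -0.021, 0.003]
contact_force: [10.2, 0.9, -8.8]
width: 0.006
grip_force: 5.2
```

Request:
move_arm --pt "-0.02 0 0 0 0 0 -1" --pt "0 0 0 0 0 0 -1"

```text
t: 25.72
tool_pos: [0.6062, -0.0084, 0.0171]
tcp_rot: [-0.0, 1.0, -0.021, 0.003]
contact_force: [11.4, 0.5, -9.9]
width: 0.007
grip_force: 5.3
```

Request:
move_arm --pt "-0.05 0 0 0 0 0 -1" --pt "-0.04 0 0 0 0 0 -1" --pt "0 0 0 0 0 0 -1"

```text
t: 25.97
tool_pos: [0.6044, -0.0084, 0.0172]
tcp_rot: [-0.0, 1.0, -0.021, 0.003]
contact_force: [11.0, 2.1, -8.6]
width: 0.003
grip_force: 5.3
```

Request:
move_arm --pt "-0.02 0 0 0 0 0 -1" --pt "0 0 0 0 0 0 -1"

```text
t: 26.13
tool_pos: [0.6041, -0.0084, 0.0172]
tcp_rot: [-0.0, 1.0, -0.021, 0.003]
contact_force: [10.0, 2.1, -8.3]
width: 0.003
grip_force: 5.4
```

Request:
move_arm --pt "0.4 0 0 0 0 0 -1" --pt "0.4 0 0.5 0 0 0 -1" --pt "0 0 1 0 0 0 -1" --pt "0 0 1 0 0 0 -1" --pt "0 0 1 0 0 0 -1"

```text
t: 26.55
tool_pos: [0.6171, -0.0084, 0.0873]
tcp_rot: [-0.0, 1.0, -0.02, -0.001]
contact_force: [0.4, 0.9, 0.3]
width: 0.003
grip_force: 0.0
```

Request:
move_arm --pt "0 0 1 0 0 0 -1" --pt "0 0 0.5 0 0 0 -1" --pt "-0.35 0.3 0 0 0 1 -1" --pt "-0.35 0.3 0 0 0 1 -1" --pt "-0.35 0.3 0 0 0 1 -1"

```text
t: 26.97
tool_pos: [0.596, 0.0096, 0.1168]
tcp_rot: [-0.0, 0.99, 0.139, -0.0]
contact_force: [0.2, -0.4, 0.3]
width: 0.001
grip_force: 0.0
```

Request:
move_arm --pt "-0.35 0.3 0 0 0 1 -1" --pt "-0.35 0.3 0 0 0 1 -1" --pt "-0.35 0.3 0 0 0 1 -1" --pt "-0.35 0.3 0 0 0 1 -1" --pt "-0.35 0.3 0 0 0 1 -1"

```text
t: 27.38
tool_pos: [0.5607, 0.0398, 0.1164]
tcp_rot: [-0.0, 0.921, 0.39, -0.001]
contact_force: [-0.6, 0.5, 0.7]
width: 0.005
grip_force: 0.0
```

Request:
move_arm --pt "-0.35 0.3 0 0 0 1 -1" --pt "-0.35 0.3 0 0 0 1 -1" --pt "-0.35 0.3 0 0 0 1 -1" --pt "-0.35 0.3 0 0 0 1 -1" --pt "-0.35 0.3 0 0 0 1 -1"

```text
t: 27.8
tool_pos: [0.5258, 0.0698, 0.1165]
tcp_rot: [-0.0, 0.788, 0.615, -0.001]
contact_force: [-0.0, 0.3, 0.1]
width: 0.005
grip_force: 0.0
```

Request:
move_arm --pt "-0.35 0.3 0 0 0 1 -1" --pt "-0.35 0.3 0 0 0 1 -1" --pt "0 0 0 0 0 0 -1"

```text
t: 28.05
tool_pos: [0.5109, 0.0824, 0.1163]
tcp_rot: [-0.001, 0.72, 0.694, -0.001]
contact_force: [0.2, 0.4, -0.4]
width: 0.002
grip_force: 0.0
```

Request:
move_arm --pt "0 0 -1 0 0 0 -1" --pt "0 0 -1 0 0 0 -1" --pt "0 0 -1 0 0 0 -1" --pt "0 0 -1 0 0 0 -1" --pt "0 0 -1 0 0 0 -1"

```text
t: 28.47
tool_pos: [0.5128, 0.0812, 0.0159]
tcp_rot: [0.0, 0.723, 0.691, -0.0]
contact_force: [0.5, 0.1, -1.0]
width: 0.005
grip_force: 0.0
```

Request:
move_arm --pt "0 0 0 0 0 0 -1" --pt "0 0 0 0 0 0 -1"

```text
t: 28.63
tool_pos: [0.5117, 0.0813, 0.016]
tcp_rot: [-0.001, 0.722, 0.692, -0.001]
contact_force: [-0.1, -0.8, 0.7]
width: 0.007
grip_force: 0.0
```

Request:
move_arm --pt "0 -0.3 0 0 0 0 -1" --pt "0 -0.3 0 0 0 0 -1" --pt "0 -0.2 0 0 0 0 -1" --pt "0 0 0 0 0 0 -1"

```text
t: 28.97
tool_pos: [0.5135, 0.0644, 0.018]
tcp_rot: [0.001, 0.722, 0.692, 0.001]
contact_force: [-0.1, -0.0, -0.9]
width: 0.004
grip_force: 0.0
```

Request:
move_arm --pt "0 -0.04 0 0 0 0 -1" --pt "0 0 0 0 0 0 -1"

```text
t: 29.13
tool_pos: [0.5128, 0.0645, 0.0174]
tcp_rot: [0.0, 0.722, 0.692, 0.0]
contact_force: [0.8, -0.1, -0.2]
width: 0.005
grip_force: 0.0
```

Request:
move_arm --pt "0 -0.04 0 0 0 0 -1" --pt "0 0 0 0 0 0 -1"

```text
t: 29.3
tool_pos: [0.5126, 0.0639, 0.017]
tcp_rot: [0.0, 0.721, 0.692, 0.0]
contact_force: [-0.6, 0.0, -0.6]
width: 0.005
grip_force: 0.0
```

Request:
move_arm --pt "0 -0.04 0 0 0 0 -1" --pt "0 0 0 0 0 0 -1"

```text
t: 29.47
tool_pos: [0.5125, 0.0633, 0.0169]
tcp_rot: [-0.0, 0.721, 0.692, 0.0]
contact_force: [-0.1, 1.6, 0.8]
width: 0.007
grip_force: 0.5
```

Request:
move_arm --pt "0 -0.04 0 0 0 0 -1" --pt "0 0 0 0 0 0 -1"

```text
t: 29.63
tool_pos: [0.5125, 0.0633, 0.0169]
tcp_rot: [-0.001, 0.722, 0.692, 0.001]
contact_force: [-0.3, 5.1, 1.0]
width: 0.004
grip_force: 2.8
```

Contact at 0.0633. The target is about 0.0609.

Request:
move_arm --pt "0 -0.05 0 0 0 0 -1" --pt "0 -0.05 0 0 0 0 -1" --pt "0 0 0 0 0 0 -1"

```text
t: 29.88
tool_pos: [0.5124, 0.0622, 0.017]
tcp_rot: [-0.001, 0.722, 0.692, 0.001]
contact_force: [-0.3, 9.9, 1.1]
width: 0.007
grip_force: 4.9
```

Request:
move_arm --pt "0 -0.025 0 0 0 0 -1" --pt "0 0 0 0 0 0 -1"

```text
t: 30.05
tool_pos: [0.5124, 0.0618, 0.017]
tcp_rot: [-0.001, 0.722, 0.692, 0.001]
contact_force: [0.3, 10.8, 1.1]
width: 0.008
grip_force: 5.2
```

Request:
move_arm --pt "0 -0.04 0 0 0 0 -1" --pt "0 0 0 0 0 0 -1"

```text
t: 30.22
tool_pos: [0.5124, 0.061, 0.0169]
tcp_rot: [-0.001, 0.722, 0.692, 0.001]
contact_force: [1.3, 9.9, 0.9]
width: 0.001
grip_force: 5.2
```

Request:
move_arm --pt "0 0.5 0 0 0 0 -1" --pt "0 0.3 0.5 0 0 0 -1" --pt "0 0 1 0 0 0 -1" --pt "0 0 1 0 0 0 -1" --pt "0 0 1 0 0 0 -1"

```text
t: 30.63
tool_pos: [0.5123, 0.0754, 0.0881]
tcp_rot: [-0.0, 0.721, 0.693, -0.0]
contact_force: [0.4, 0.0, 0.1]
width: 0.004
grip_force: 0.0
```

Request:
move_arm --pt "0 0 1 0 0 0 -1" --pt "0 0 1 0 0 0 -1" --pt "-0.42 -0.98 0 0 0 -0.6 -1" --pt "-0.42 -0.98 0 0 0 -0.6 -1" --pt "-0.42 -0.98 0 0 0 -0.6 -1"

```text
t: 31.05
tool_pos: [0.4874, 0.016, 0.1282]
tcp_rot: [0.001, 0.784, 0.621, 0.0]
contact_force: [-0.4, 0.2, 0.1]
width: 0.006
grip_force: 0.0
```

Request:
move_arm --pt "-0.42 -0.98 0 0 0 -0.6 -1" --pt "-0.42 -0.98 0 0 0 -0.6 -1" --pt "-0.42 -0.98 0 0 0 -0.6 -1" --pt "-0.42 -0.98 0 0 0 -0.6 -1" --pt "-0.42 -0.98 0 0 0 -0.6 -1"

```text
t: 31.47
tool_pos: [0.445, -0.0825, 0.1277]
tcp_rot: [0.0, 0.872, 0.49, 0.0]
contact_force: [0.2, 0.7, 0.6]
width: 0.005
grip_force: 0.0
```

Request:
move_arm --pt "-0.42 -0.98 0 0 0 -0.6 1" --pt "-0.42 -0.98 0 0 0 -0.6 1" --pt "-0.42 -0.98 0 0 0 -0.6 1" --pt "-0.42 -0.98 0 0 0 -0.6 1" --pt "-0.42 -0.98 0 0 0 -0.6 1"

```text
t: 31.88
tool_pos: [0.403, -0.1806, 0.1277]
tcp_rot: [0.0, 0.938, 0.348, -0.0]
contact_force: [-0.2, -0.6, -0.6]
width: 0.357
grip_force: 0.0
```

Request:
move_arm --pt "-0.42 -0.98 0 0 0 -0.6 1" --pt "-0.42 -0.98 0 0 0 -0.6 1" --pt "-0.42 -0.98 0 0 0 -0.6 1" --pt "-0.42 -0.98 0 0 0 -0.6 1" --pt "-0.42 -0.98 0 0 0 -0.6 1"

```text
t: 32.3
tool_pos: [0.361, -0.2787, 0.1277]
tcp_rot: [0.0, 0.98, 0.197, -0.0]
contact_force: [1.0, -0.1, -0.9]
width: 0.737
grip_force: 0.0
```

Request:
move_arm --pt "-0.42 -0.98 0 0 0 -0.6 1" --pt "-0.42 -0.98 0 0 0 -0.6 1" --pt "-0.42 -0.98 0 0 0 -0.6 1" --pt "-0.42 -0.98 0 0 0 -0.6 1" --pt "-0.42 -0.98 0 0 0 -0.6 1"

```text
t: 32.72
tool_pos: [0.3189, -0.3767, 0.1277]
tcp_rot: [0.0, 0.999, 0.041, -0.0]
contact_force: [-0.2, -0.0, -0.0]
width: 0.999
grip_force: 0.0
```

```bash
cat >> h.py <<'E'
def plates(f,K,E,z=.008):
    hsv=cv2.cvtColor(f,cv2.COLOR_RGB2HSV)
    for n,lo,hi in [('green',(45,80,40),(90,255,255)),('orange',(5,150,60),(17,255,255)),('yellow',(22,100,60),(35,255,255)),('white',(32,22,135),(50,40,200))]:
        m=cv2.inRange(hsv,lo,hi); m[:125]=0; m[285:]=0; m[:,:185]=0; m[:,465:]=0
        if n=='white': m[:,288:378]=0; m=cv2.morphologyEx(m,cv2.MORPH_OPEN,np.ones((2,2),np.uint8))
        for c in cv2.findContours(m,0,1)[0]:
            if cv2.contourArea(c)<120: continue
            w=np.array([ray(q[0],K,E,z)[:2] for q in c],np.float32); (x,y),(p,q),an=cv2.minAreaRect(w)
            yaw=an if p>q else an-90
            print(n,'c',(round(x,4),round(y,4)),'size',round(max(p,q)*1000),round(min(p,q)*1000),'yaw',round((yaw+90)%180-90,1),'px',c.mean(0)[0].round())
def stops(f,K,E):
    R=red(f)
    print('A',line_centroid(f,K,E,(-42,82),1,7,6,.012)[3:6],'mark',J(cen(R,310,249,320,262),K,E,.01)[1],'B',line_centroid(f,K,E,(83,88),0,7,6,.012)[3:6],'mark',J(cen(R,298,198,312,208),K,E,.01)[0])
E
python3 - <<'E'
from h import *
f,K,E=snap('top');np.savez('pics/top2',f=f,K=K,E=E);print(manip.get_state()['tool_pos'])
stops(f,K,E);plates(f,K,E)
f,K,E=snap('side');R=red(f)
print('side B',line_centroid(f,K,E,(81,88),0,8,6,.012).mean(),J(cen(R,316,206,329,217),K,E,.01))
E
```

```text
[ 0.31796262 -0.3802368   0.12814948]
A [80.9 80.9 80.9] mark 80.4 B [80.2 80.3 80.3] mark 81.0
green c (0.4376, 0.3263) size 78 63 yaw 3.9 px [208. 260.]
orange c (0.4303, 0.2224) size 75 61 yaw 2.3 px [247. 262.]
orange c (0.7875, 0.2223) size 123 50 yaw 88.9 px [247. 131.]
yellow c (0.5484, 0.3693) size 66 43 yaw 1.8 px [193. 219.]
yellow c (0.5685, -0.2499) size 79 64 yaw -8.5 px [420. 207.]
yellow c (0.6836, -0.3023) size 55 44 yaw 72.3 px [436. 166.]
yellow c (0.7173, -0.0308) size 54 43 yaw -75.5 px [338. 156.]
side B 79.42222222222222 [ 79.3 109.5]
```

Stop A is within 0.5 mm of its mark, and B is within about half a millimetre (the two views average out). Next is the yellow plate. I'll approach carefully with the fingers open, since the tip height may differ.

Request:
move_arm --pt "0.96 0.5 0 0 0 -0.17 1" --pt "0.96 0.5 0 0 0 -0.17 1" --pt "0.96 0.5 0 0 0 -0.17 1" --pt "0.96 0.5 0 0 0 -0.17 1" --pt "0.96 0.5 0 0 0 -0.17 1"

```text
t: 33.23
tool_pos: [0.4164, -0.3241, 0.1273]
tcp_rot: [-0.0, 1.0, -0.002, -0.0]
contact_force: [0.6, -1.1, -0.1]
width: 1.003
grip_force: 0.0
```

Request:
move_arm --pt "0.96 0.5 0 0 0 -0.17 1" --pt "0.96 0.5 0 0 0 -0.17 1" --pt "0.96 0.5 0 0 0 -0.17 1" --pt "0.96 0.5 0 0 0 -0.17 1" --pt "0.96 0.5 0 0 0 -0.17 1"

```text
t: 33.65
tool_pos: [0.5124, -0.2738, 0.1274]
tcp_rot: [-0.0, 0.999, -0.046, -0.0]
contact_force: [0.2, -0.3, -0.8]
width: 1.005
grip_force: 0.0
```

Request:
move_arm --pt "0.96 0.5 0 0 0 -0.17 1" --pt "0.96 0.5 0 0 0 -0.17 1" --pt "0.96 0.5 0 0 0 -0.17 1" --pt "0 0 -1 0 0 0 1" --pt "0 0 -1 0 0 0 1"

```text
t: 34.07
tool_pos: [0.5712, -0.2442, 0.0884]
tcp_rot: [0.001, 0.997, -0.071, 0.002]
contact_force: [-0.5, 0.7, -0.6]
width: 0.996
grip_force: 0.0
```

Request:
move_arm --pt "0 0 -1 0 0 0 1" --pt "0 0 -1 0 0 0 1" --pt "0 0 0 0 0 0 1" --pt "0 0 0 0 0 0 1"

```text
t: 34.4
tool_pos: [0.5682, -0.2442, 0.0463]
tcp_rot: [-0.001, 0.997, -0.073, -0.001]
contact_force: [-0.3, -0.6, 0.1]
width: 1.001
grip_force: 0.0
```

```bash
python3 - <<'E'
from h import *
s=manip.get_state();print(s['tool_pos'],s['tcp_rot'])
d=np.load('pics/top0.npz');f,K,E=d['f'],d['K'],d['E']
hsv=cv2.cvtColor(f,cv2.COLOR_RGB2HSV)[228:276,408:455]
m=cv2.inRange(hsv,(30,20,138),(55,45,200)); cs=cv2.findContours(m,0,1)[0]
for c in cs:
    if cv2.contourArea(c)>60:
        w=np.array([ray(q[0]+[408,228],K,E,.008)[:2] for q in c],np.float32);print(cv2.minAreaRect(w),c.mean(0)+[408,228])
for v in (10,25,30,40): print(hsv[v,::4].tolist())
f,K,E=snap('side')
for z in (0.0,.03):
    for sgn in (-1,1): print(P(s['tool_pos']+[0,sgn*.053,z],K,E))
uv=P(s['tool_pos'],K,E).astype(int)
save('p9.png',cv2.resize(f[uv[1]-45:uv[1]+35,uv[0]-50:uv[0]+50],None,fx=7,fy=7,interpolation=cv2.INTER_CUBIC));print(uv)
E
```

```text
[ 0.56818958 -0.24417581  0.04628062] [-7.48283588e-04  9.97364298e-01 -7.25405822e-02 -1.32736983e-03]
((0.44057410955429077, -0.27293816208839417), (0.07827644050121307, 0.06275282800197601), 8.192598342895508) [[432.46902655 254.07079646]]
[[25, 19, 150], [20, 20, 152], [23, 22, 150], [24, 17, 150], [25, 19, 149], [25, 19, 149], [30, 21, 122], [41, 24, 148], [32, 23, 143], [25, 19, 150], [27, 17, 149], [25, 19, 150]]
[[30, 17, 150], [25, 19, 151], [25, 19, 151], [42, 22, 151], [50, 9, 82], [30, 9, 88], [42, 27, 158], [45, 7, 78], [38, 12, 83], [30, 20, 128], [20, 18, 129], [25, 20, 150]]
[[27, 17, 148], [22, 19, 151], [25, 19, 149], [30, 20, 102], [39, 29, 151], [40, 26, 147], [39, 28, 154], [37, 28, 156], [35, 23, 120], [39, 26, 157], [27, 19, 149], [25, 19, 150]]
[[27, 19, 151], [28, 20, 150], [30, 19, 149], [25, 19, 151], [39, 26, 157], [30, 29, 143], [30, 24, 140], [25, 23, 124], [24, 20, 126], [30, 19, 135], [24, 19, 135], [27, 21, 135]]
[236.69786946 141.32243003]
[261.31901883 157.81163971]
[235.43632843 135.51553454]
[260.4319808  152.14772152]
[248 149]
```

View pics/p9.png

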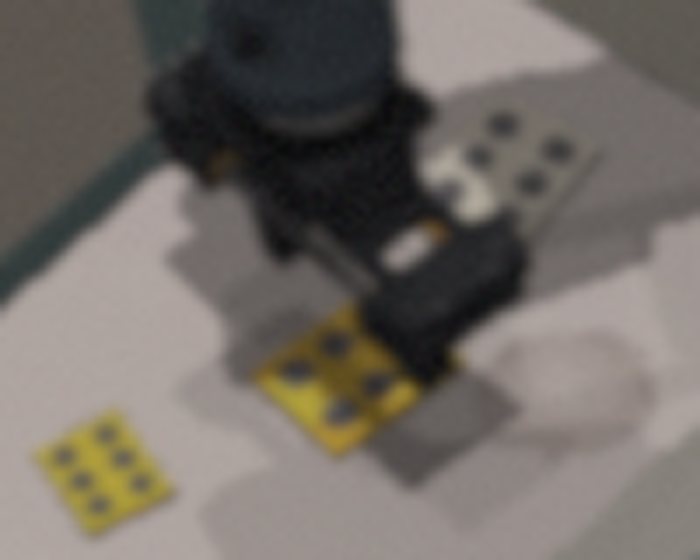

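The picture shows the open gripper centred over the large yellow plate at about (335,380), with the small look-alike well clear at (105,470).

Request:
move_arm --pt "0 -0.28 0 0 0 0 1" --pt "0 0 -0.5 0 0 0 1" --pt "0 0 -0.5 0 0 0 1" --pt "0 0 0 0 0 0 1"

```text
t: 34.78
tool_pos: [0.5677, -0.2508, 0.025]
tcp_rot: [-0.001, 0.997, -0.074, -0.001]
contact_force: [-0.7, -0.5, 1.1]
width: 0.999
grip_force: 0.0
```

Request:
move_arm --pt "0 0 -0.1 0 0 0 1" --pt "0 0 -0.1 0 0 0 1" --pt "0 0 0 0 0 0 1"

```text
t: 35.03
tool_pos: [0.5688, -0.2513, 0.0225]
tcp_rot: [-0.0, 0.997, -0.073, -0.0]
contact_force: [-0.7, 0.5, 0.3]
width: 1.0
grip_force: 0.0
```

Request:
move_arm --pt "0 0 -0.1 0 0 0 1" --pt "0 0 0 0 0 0 1"

```text
t: 35.2
tool_pos: [0.5689, -0.2513, 0.0208]
tcp_rot: [-0.0, 0.997, -0.073, -0.0]
contact_force: [-0.1, 0.2, -0.5]
width: 0.998
grip_force: 0.0
```

Request:
move_arm --pt "0 0 -0.1 0 0 0 1" --pt "0 0 0 0 0 0 1"

```text
t: 35.37
tool_pos: [0.5689, -0.2513, 0.0187]
tcp_rot: [-0.0, 0.997, -0.073, -0.0]
contact_force: [1.1, 0.7, -0.5]
width: 1.004
grip_force: 0.0
```

Request:
move_arm --pt "0 0 -0.35 0 0 0 1" --pt "0 0 -0.35 0 0 0 1" --pt "0 0 -0.2 0 0 0 1" --pt "0 0 0 0 0 0 1"

```text
t: 35.7
tool_pos: [0.5679, -0.2507, -0.0008]
tcp_rot: [-0.001, 0.997, -0.073, -0.001]
contact_force: [-1.2, -0.2, -0.4]
width: 0.998
grip_force: 0.0
```

Request:
move_arm --pt "0 0 -0.05 0 0 0 1" --pt "0 0 -0.05 0 0 0 1" --pt "0 0 0 0 0 0 1"

```text
t: 35.95
tool_pos: [0.569, -0.2514, -0.0011]
tcp_rot: [0.0, 0.997, -0.073, 0.0]
contact_force: [0.0, -0.7, 0.1]
width: 1.002
grip_force: 0.0
```

Request:
move_arm --pt "0 0 -0.05 0 0 0 1" --pt "0 0 0 0 0 0 1"

```text
t: 36.12
tool_pos: [0.569, -0.2514, -0.002]
tcp_rot: [0.0, 0.997, -0.073, 0.0]
contact_force: [-0.0, -0.3, -0.3]
width: 1.002
grip_force: 0.0
```

Request:
move_arm --pt "0 0 -0.05 0 0 0 1" --pt "0 0 0 0 0 0 0.2" --pt "0 0 0 0 0 0 0.2" --pt "0 0 0 0 0 0 0.2" --pt "0 0 0 0 0 0 0.2" --grip_force 25

```text
t: 36.53
tool_pos: [0.569, -0.2514, -0.003]
tcp_rot: [0.0, 0.997, -0.073, 0.0]
contact_force: [-1.1, 1.0, -0.4]
width: 0.721
grip_force: 14.1
```

Request:
move_arm --pt "0 0 0 0 0 0 0.2" --pt "0 0 0 0 0 0 0.2" --pt "0 0 0 0 0 0 0.2"

```text
t: 36.78
tool_pos: [0.569, -0.2514, -0.003]
tcp_rot: [0.0, 0.997, -0.073, 0.0]
contact_force: [0.5, 0.9, 0.2]
width: 0.717
grip_force: 25.0
```

Request:
move_arm --pt "0 0 0.2 0 0 0 0.2" --pt "0 0 0.3 0 0 0 0.2" --pt "0 0 0 0 0 0 0.2"

```text
t: 37.03
tool_pos: [0.5696, -0.2518, 0.0082]
tcp_rot: [0.0, 0.997, -0.073, 0.001]
contact_force: [0.6, -0.2, -0.7]
width: 0.717
grip_force: 25.0
```

Request:
move_arm --pt "0 0 1 0 0 0 0.2" --pt "0 0 1 0 0 0 0.2" --pt "0 0 1 0 0 0 0.2" --pt "-0.22 0.99 0 0 0 0.09 0.2" --pt "-0.22 0.99 0 0 0 0.09 0.2"

```text
t: 37.45
tool_pos: [0.5615, -0.2131, 0.0693]
tcp_rot: [0.001, 0.998, -0.065, 0.002]
contact_force: [-0.2, 1.2, -1.9]
width: 0.719
grip_force: 25.0
```

Request:
move_arm --pt "-0.22 0.99 0 0 0 0.09 0.2" --pt "-0.22 0.99 0 0 0 0.09 0.2" --pt "-0.22 0.99 0 0 0 0.09 0.2" --pt "-0.22 0.99 0 0 0 0.09 0.2" --pt "-0.22 0.99 0 0 0 0.09 0.2"

```text
t: 37.87
tool_pos: [0.538, -0.1119, 0.0673]
tcp_rot: [0.0, 0.999, -0.04, 0.0]
contact_force: [0.2, -0.1, -1.4]
width: 0.719
grip_force: 25.0
```

Request:
move_arm --pt "-0.22 0.99 0 0 0 0.09 0.2" --pt "-0.22 0.99 0 0 0 0.09 0.2" --pt "-0.22 0.99 0 0 0 0.09 0.2" --pt "-0.22 0.99 0 0 0 0.09 0.2" --pt "0 0 0 0 0 0 0.2"

```text
t: 38.28
tool_pos: [0.5192, -0.0305, 0.0668]
tcp_rot: [-0.001, 1.0, -0.02, -0.001]
contact_force: [-0.5, 0.3, -1.7]
width: 0.715
grip_force: 25.0
```

Request:
move_arm --pt "0 0 -1 0 0 0 0.2" --pt "0 0 -1 0 0 0 0.2" --pt "0 0 -0.5 0 0 0 0.2" --pt "0 0 0 0 0 0 0.2"

```text
t: 38.62
tool_pos: [0.5188, -0.0335, 0.0148]
tcp_rot: [-0.001, 1.0, -0.022, -0.002]
contact_force: [-0.6, 0.5, -1.0]
width: 0.716
grip_force: 25.0
```

Request:
move_arm --pt "0 0 -0.2 0 0 0 0.2" --pt "0 0 -0.15 0 0 0 0.2" --pt "0 0 0 0 0 0 0.2" --pt "0 0 0 0 0 0 0.2"

```text
t: 38.95
tool_pos: [0.521, -0.0338, 0.0104]
tcp_rot: [0.0, 1.0, -0.022, 0.0]
contact_force: [-0.8, -0.5, -1.0]
width: 0.718
grip_force: 25.0
```

Request:
move_arm --pt "0 0 -0.07 0 0 0 0.2" --pt "0 0 0 0 0 0 0.2"

```text
t: 39.12
tool_pos: [0.5208, -0.0337, 0.0088]
tcp_rot: [0.0, 1.0, -0.022, 0.0]
contact_force: [-0.2, -1.0, -0.8]
width: 0.721
grip_force: 25.0
```

Request:
move_arm --pt "0 0 -0.05 0 0 0 0.2" --pt "0 0 0 0 0 0 0.2"

```text
t: 39.28
tool_pos: [0.5206, -0.0335, 0.0075]
tcp_rot: [0.0, 1.0, -0.022, 0.0]
contact_force: [0.4, -0.7, -1.0]
width: 0.715
grip_force: 25.0
```

Request:
move_arm --pt "0 0 0 0 0 0 0.65" --pt "0 0 0 0 0 0 0.65" --pt "0 0 0 0 0 0 0.65" --pt "0 0 0.3 0 0 0 0.65" --pt "0 0 1 0 0 0 0.65"

```text
t: 39.7
tool_pos: [0.5182, -0.0329, 0.0316]
tcp_rot: [-0.001, 1.0, -0.022, -0.003]
contact_force: [-0.0, -0.6, -0.0]
width: 0.823
grip_force: 0.0
```

Request:
move_arm --pt "0 0 1 0 0 0 0.65" --pt "0 0 1 0 0 0 1" --pt "-0.33 -1 0 0 0 0.15 1" --pt "-0.33 -1 0 0 0 0.15 1" --pt "-0.33 -1 0 0 0 0.15 1"

```text
t: 40.12
tool_pos: [0.5011, -0.0941, 0.0747]
tcp_rot: [0.0, 1.0, 0.003, 0.001]
contact_force: [0.6, 1.0, 0.5]
width: 0.998
grip_force: 0.0
```

```bash
cat >> h.py <<'E'
def white(f,K,E,z=.008,b=(385,205,464,285)):
    hsv=cv2.cvtColor(f,cv2.COLOR_RGB2HSV)[b[1]:b[3],b[0]:b[2]]
    m=cv2.inRange(hsv,(30,20,138),(55,45,200))
    for c in cv2.findContours(m,0,1)[0]:
        if cv2.contourArea(c)>60:
            w=np.array([ray(q[0]+np.array(b[:2]),K,E,z)[:2] for q in c],np.float32);print('white',cv2.minAreaRect(w))
E
python3 - <<'E'
from h import *
f,K,E=snap('top');plates(f,K,E);white(f,K,E);print(manip.get_state()['tool_pos'])
E
```

```text
green c (0.4431, 0.3517) size 78 61 yaw 1.8 px [198. 258.]
orange c (0.4302, 0.2226) size 75 61 yaw 2.4 px [247. 262.]
orange c (0.7875, 0.2236) size 121 50 yaw 88.9 px [247. 131.]
yellow c (0.5484, 0.3706) size 66 40 yaw 1.8 px [193. 219.]
yellow c (0.6836, -0.3024) size 55 44 yaw 72.5 px [436. 166.]
yellow c (0.7173, -0.0309) size 54 43 yaw -75.5 px [338. 156.]
white c (0.4373, -0.279) size 81 58 yaw 2.7 px [435. 257.]
white ((0.43945443630218506, -0.274090051651001), (0.08182985335588455, 0.06233174353837967), 7.039918899536133)
[ 0.50022431 -0.09716832  0.07445457]
```

Green has been knocked to (0.443, 0.352). White and orange are unchanged. I'm fetching white.

Request:
move_arm --pt "-0.335 -0.98 0 0 0 0.135 1" --pt "-0.335 -0.98 0 0 0 0.135 1" --pt "-0.335 -0.98 0 0 0 0.135 1" --pt "-0.335 -0.98 0 0 0 0.135 1" --pt "-0.335 -0.98 0 0 0 0.135 1"

```text
t: 40.58
tool_pos: [0.4671, -0.1923, 0.074]
tcp_rot: [0.0, 0.999, 0.038, 0.0]
contact_force: [1.3, 1.0, 0.9]
width: 1.001
grip_force: 0.0
```

Request:
move_arm --pt "-0.335 -0.98 0 0 0 0.135 1" --pt "-0.335 -0.98 0 0 0 0.135 1" --pt "-0.335 -0.98 0 0 0 0.135 1" --pt "-0.335 -0.98 0 0 0 0.135 1" --pt "0 0 0 0 0 0 1"

```text
t: 41.0
tool_pos: [0.4401, -0.2732, 0.0743]
tcp_rot: [0.001, 0.998, 0.064, 0.0]
contact_force: [-0.5, 0.6, 0.1]
width: 1.0
grip_force: 0.0
```

Request:
move_arm --pt "0 0 -1 0 0 0 1" --pt "0 0 -1 0 0 0 1" --pt "0 0 -1 0 0 0 1" --pt "0 0 0 0 0 0 1"

```text
t: 41.33
tool_pos: [0.4385, -0.2673, 0.0104]
tcp_rot: [-0.002, 0.998, 0.065, -0.002]
contact_force: [-0.6, 1.5, -0.1]
width: 0.997
grip_force: 0.0
```

Request:
move_arm --pt "0 0 -0.3 0 0 0 1" --pt "0 0 -0.2 0 0 0 1" --pt "0 0 -0.2 0 0 0 1" --pt "0 0 0 0 0 0 1" --pt "0 0 0 0 0 0 1"

```text
t: 41.75
tool_pos: [0.4408, -0.2701, -0.0]
tcp_rot: [0.0, 0.998, 0.066, 0.0]
contact_force: [0.2, 0.7, -0.3]
width: 0.999
grip_force: 0.0
```

Request:
move_arm --pt "0 -0.15 -0.08 0 0 0 1" --pt "0 0 -0.07 0 0 0 1" --pt "0 0 0 0 0 0 0.2" --pt "0 0 0 0 0 0 0.2" --pt "0 0 0 0 0 0 0.2"

```text
t: 42.17
tool_pos: [0.4404, -0.273, -0.0035]
tcp_rot: [-0.0, 0.998, 0.065, -0.0]
contact_force: [-0.2, -0.1, -0.2]
width: 0.797
grip_force: 0.0
```

Request:
move_arm --pt "0 0 0 0 0 0 0.2" --pt "0 0 0 0 0 0 0.2" --pt "0 0 0 0 0 0 0.2" --pt "0 0 0 0 0 0 0.2"

```text
t: 42.5
tool_pos: [0.4405, -0.273, -0.0034]
tcp_rot: [0.0, 0.998, 0.066, -0.0]
contact_force: [-0.1, -0.2, 0.6]
width: 0.718
grip_force: 25.0
```

Request:
move_arm --pt "0 0 0.3 0 0 0 0.2" --pt "0 0 1 0 0 0 0.2" --pt "0 0 1 0 0 0 0.2" --pt "0 0 1 0 0 0 0.2" --pt "0 0 0 0 0 0 0.2"

```text
t: 42.92
tool_pos: [0.4426, -0.2748, 0.0665]
tcp_rot: [0.002, 0.998, 0.066, 0.002]
contact_force: [1.6, 0.0, -0.2]
width: 0.72
grip_force: 25.0
```

Request:
move_arm --pt "0.335 1 0 0 0 -0.14 0.2" --pt "0.335 1 0 0 0 -0.14 0.2" --pt "0.335 1 0 0 0 -0.14 0.2" --pt "0.335 1 0 0 0 -0.14 0.2" --pt "0.335 1 0 0 0 -0.14 0.2"

```text
t: 43.33
tool_pos: [0.4737, -0.1718, 0.0618]
tcp_rot: [-0.0, 1.0, 0.028, -0.0]
contact_force: [0.5, -0.8, -0.2]
width: 0.718
grip_force: 25.0
```

Request:
move_arm --pt "0.335 1 0 0 0 -0.14 0.2" --pt "0.335 1 0 0 0 -0.14 0.2" --pt "0.335 1 0 0 0 -0.14 0.2" --pt "0.335 1 0 0 0 -0.14 0.2" --pt "0.335 1 0 0 0 -0.14 0.2"

```text
t: 43.75
tool_pos: [0.5071, -0.0717, 0.0617]
tcp_rot: [-0.0, 1.0, -0.008, -0.001]
contact_force: [0.1, 0.6, -1.1]
width: 0.718
grip_force: 25.0
```

Request:
move_arm --pt "0.335 1 0 0 0 -0.14 0.2" --pt "0.335 0.97 0 0 0 -0.14 0.2" --pt "0 0 0 0 0 0 0.2" --pt "0 0 -0.9 0 0 0 0.2" --pt "0 0 -0.8 0 0 0 0.2"

```text
t: 44.17
tool_pos: [0.5213, -0.0337, 0.0282]
tcp_rot: [0.0, 1.0, -0.022, 0.001]
contact_force: [0.0, -0.0, -0.7]
width: 0.718
grip_force: 25.0
```

Request:
move_arm --pt "0 0 -0.3 0 0 0 0.2" --pt "0 0 0 0 0 0 0.2" --pt "0 0 0 0 0 0 0.2"

```text
t: 44.42
tool_pos: [0.5204, -0.0339, 0.0222]
tcp_rot: [-0.0, 1.0, -0.023, -0.001]
contact_force: [1.1, -0.2, -1.0]
width: 0.722
grip_force: 25.0
```

Request:
move_arm --pt "0 0 -0.2 0 0 0 0.2" --pt "0 0 0 0 0 0 0.2" --pt "0 0 0 0 0 0 0.2"

```text
t: 44.67
tool_pos: [0.5212, -0.0338, 0.0189]
tcp_rot: [0.0, 1.0, -0.022, 0.0]
contact_force: [-0.3, -0.5, -0.7]
width: 0.722
grip_force: 25.0
```

Request:
move_arm --pt "0 0 -0.07 0 0 0 0.2" --pt "0 0 0 0 0 0 0.2" --pt "0 0 0 0 0 0 0.2"

```text
t: 44.92
tool_pos: [0.5209, -0.0336, 0.0173]
tcp_rot: [0.0, 1.0, -0.022, 0.0]
contact_force: [0.1, 0.6, -0.7]
width: 0.717
grip_force: 25.0
```

Request:
move_arm --pt "0 0 -0.05 0 0 0 0.2" --pt "0 0 0 0 0 0 0.2" --pt "0 0 0 0 0 0 0.2"

```text
t: 45.17
tool_pos: [0.5208, -0.0335, 0.0161]
tcp_rot: [-0.0, 1.0, -0.022, -0.0]
contact_force: [-0.0, -0.3, -0.3]
width: 0.718
grip_force: 25.0
```

Request:
move_arm --pt "0 0 -0.04 0 0 0 0.2" --pt "0 0 0 0 0 0 0.65" --pt "0 0 0 0 0 0 0.65" --pt "0 0 0 0 0 0 0.65" --pt "0 0 0.3 0 0 0 0.65"

```text
t: 45.58
tool_pos: [0.52, -0.0333, 0.0206]
tcp_rot: [-0.0, 1.0, -0.022, -0.001]
contact_force: [-0.5, 0.3, -0.3]
width: 0.824
grip_force: 0.0
```

Request:
move_arm --pt "0 0 1 0 0 0 0.65" --pt "0 0 1 0 0 0 0.65" --pt "0 0 1 0 0 0 1" --pt "0 0 0.5 0 0 0 1" --pt "-0.35 0.98 0 0 0 0.05 1"

```text
t: 46.0
tool_pos: [0.5174, -0.0166, 0.0949]
tcp_rot: [0.001, 1.0, -0.021, 0.004]
contact_force: [0.1, -0.4, -0.4]
width: 0.997
grip_force: 0.0
```

Request:
move_arm --pt "-0.35 0.98 0 0 0 0.05 1" --pt "-0.35 0.98 0 0 0 0.05 1" --pt "-0.35 0.98 0 0 0 0.05 1" --pt "-0.35 0.98 0 0 0 0.05 1" --pt "-0.35 0.98 0 0 0 0.05 1"

```text
t: 46.42
tool_pos: [0.4784, 0.0849, 0.0914]
tcp_rot: [-0.0, 1.0, -0.007, 0.0]
contact_force: [0.4, 0.7, -0.6]
width: 1.002
grip_force: 0.0
```

Request:
move_arm --pt "-0.35 0.98 0 0 0 0.05 1" --pt "-0.35 0.98 0 0 0 0.05 1" --pt "-0.35 0.98 0 0 0 0.05 1" --pt "-0.35 0.98 0 0 0 0.05 1" --pt "-0.35 0.98 0 0 0 0.05 1"

```text
t: 46.83
tool_pos: [0.4433, 0.183, 0.0914]
tcp_rot: [-0.0, 1.0, 0.007, 0.0]
contact_force: [0.4, -0.5, -0.4]
width: 1.003
grip_force: 0.0
```

Request:
move_arm --pt "-0.35 0.98 0 0 0 0.05 1" --pt "-0.35 0.98 0 0 0 0.05 1" --pt "0 0 0 0 0 0 1" --pt "0 0 0 0 0 0 1"

```text
t: 47.17
tool_pos: [0.4294, 0.2218, 0.0913]
tcp_rot: [0.0, 1.0, 0.013, 0.0]
contact_force: [-0.3, -0.2, -0.2]
width: 1.001
grip_force: 0.0
```

```bash
python3 - <<'E'
from h import *
f,K,E=snap('top');plates(f,K,E);print(manip.get_state()['tool_pos'],manip.get_state()['tcp_rot'])
f,K,E=snap('side');hsv=cv2.cvtColor(f,cv2.COLOR_RGB2HSV)
for n,lo,hi,b in [('or',(5,150,60),(17,255,255),(370,185,415,225)),('gr',(45,80,40),(90,255,255),(395,200,450,245))]:
    m=cv2.inRange(hsv[b[1]:b[3],b[0]:b[2]],lo,hi)
    for c in cv2.findContours(m,0,1)[0]:
        if cv2.contourArea(c)>60: print('side',n,cv2.minAreaRect(np.array([ray(q[0]+np.array(b[:2]),K,E,.008)[:2] for q in c],np.float32)))
E
```

```text
orange c (0.7974, 0.2237) size 119 52 yaw 79.0 px [247. 131.]
yellow c (0.5484, 0.3693) size 66 43 yaw 1.8 px [193. 219.]
yellow c (0.6836, -0.3023) size 55 44 yaw 72.3 px [436. 166.]
yellow c (0.7174, -0.0308) size 54 43 yaw -75.5 px [338. 156.]
[0.42980894 0.22115638 0.09131934] [1.65541809e-04 9.99925585e-01 1.21981895e-02 3.96617933e-05]
side or ((0.43357598781585693, 0.2240479439496994), (0.07495781779289246, 0.05873950570821762), 2.699618101119995)
side gr ((0.4451446235179901, 0.3531491756439209), (0.07749283313751221, 0.0592404343187809), 2.4784562587738037)
```

Request:
move_arm --pt "0 0 -1 0 0 0 1" --pt "0 0 -1 0 0 0 1" --pt "0 0 -1 0 0 0 1" --pt "0 0 -0.8 0 0 0 1" --pt "0 0 0 0 0 0 1"

```text
t: 47.68
tool_pos: [0.4278, 0.2195, 0.0125]
tcp_rot: [0.001, 1.0, 0.011, -0.003]
contact_force: [-1.2, -0.4, 0.6]
width: 1.003
grip_force: 0.0
```

Request:
move_arm --pt "0 0 -0.3 0 0 0 1" --pt "0 0 -0.3 0 0 0 1" --pt "0 0 -0.15 0 0 0 1" --pt "0 0 0 0 0 0 1" --pt "0 0 0 0 0 0 1"

```text
t: 48.1
tool_pos: [0.4302, 0.2213, 0.0007]
tcp_rot: [-0.0, 1.0, 0.012, 0.0]
contact_force: [-0.7, 0.8, 0.5]
width: 0.999
grip_force: 0.0
```

Request:
move_arm --pt "0 0 -0.1 0 0 0 1" --pt "0 0 -0.08 0 0 0 1" --pt "0 0 0 0 0 0 0.2" --pt "0 0 0 0 0 0 0.2" --pt "0 0 0 0 0 0 0.2"

```text
t: 48.52
tool_pos: [0.4299, 0.2213, -0.0032]
tcp_rot: [-0.0, 1.0, 0.012, 0.0]
contact_force: [0.2, 0.2, 0.0]
width: 0.797
grip_force: 0.0
```

Request:
move_arm --pt "0 0 0 0 0 0 0.2" --pt "0 0 0 0 0 0 0.2" --pt "0 0 0 0 0 0 0.2" --pt "0 0 0 0 0 0 0.2"

```text
t: 48.85
tool_pos: [0.4299, 0.2213, -0.0032]
tcp_rot: [-0.0, 1.0, 0.012, 0.0]
contact_force: [-0.2, 1.1, 0.7]
width: 0.718
grip_force: 25.0
```

Request:
move_arm --pt "0 0 0.3 0 0 0 0.2" --pt "0 0 1 0 0 0 0.2" --pt "0 0 1 0 0 0 0.2" --pt "0 0 1 0 0 0 0.2" --pt "0 0 1 0 0 0 0.2"

```text
t: 49.27
tool_pos: [0.4295, 0.2211, 0.0838]
tcp_rot: [0.0, 1.0, 0.012, -0.0]
contact_force: [1.2, 0.3, -0.9]
width: 0.721
grip_force: 25.0
```

Request:
move_arm --pt "0.35 -0.98 0 0 0 -0.05 0.2" --pt "0.35 -0.98 0 0 0 -0.05 0.2" --pt "0.35 -0.98 0 0 0 -0.05 0.2" --pt "0.35 -0.98 0 0 0 -0.05 0.2" --pt "0.35 -0.98 0 0 0 -0.05 0.2"

```text
t: 49.68
tool_pos: [0.465, 0.1224, 0.0831]
tcp_rot: [0.0, 1.0, -0.001, 0.0]
contact_force: [0.6, -0.1, -0.7]
width: 0.717
grip_force: 25.0
```

Request:
move_arm --pt "0.35 -0.98 0 0 0 -0.05 0.2" --pt "0.35 -0.98 0 0 0 -0.05 0.2" --pt "0.35 -0.98 0 0 0 -0.05 0.2" --pt "0.35 -0.98 0 0 0 -0.05 0.2" --pt "0.35 -0.98 0 0 0 -0.05 0.2"

```text
t: 50.1
tool_pos: [0.4999, 0.0242, 0.083]
tcp_rot: [0.0, 1.0, -0.015, -0.0]
contact_force: [-0.4, 0.1, -0.4]
width: 0.719
grip_force: 25.0
```

Request:
move_arm --pt "0.35 -0.98 0 0 0 -0.05 0.2" --pt "0.35 -0.98 0 0 0 -0.05 0.2" --pt "0.35 -0.98 0 0 0 -0.05 0.2" --pt "0 0 0 0 0 0 0.2" --pt "0 0 -1 0 0 0 0.2"

```text
t: 50.52
tool_pos: [0.524, -0.0352, 0.0661]
tcp_rot: [0.001, 1.0, -0.023, 0.003]
contact_force: [0.9, 0.8, -1.4]
width: 0.715
grip_force: 25.0
```

Request:
move_arm --pt "0 0 -1 0 0 0 0.2" --pt "0 0 -0.5 0 0 0 0.2" --pt "0 0 0 0 0 0 0.2" --pt "0 0 0 0 0 0 0.2"

```text
t: 50.85
tool_pos: [0.5202, -0.033, 0.0325]
tcp_rot: [-0.0, 1.0, -0.022, -0.001]
contact_force: [-0.3, -0.1, -0.1]
width: 0.72
grip_force: 25.0
```

Request:
move_arm --pt "0 0 -0.2 0 0 0 0.2" --pt "0 0 -0.15 0 0 0 0.2" --pt "0 0 0 0 0 0 0.2" --pt "0 0 0 0 0 0 0.2"

```text
t: 51.18
tool_pos: [0.521, -0.0335, 0.0261]
tcp_rot: [0.0, 1.0, -0.022, 0.0]
contact_force: [-0.1, 0.4, -0.8]
width: 0.718
grip_force: 25.0
```

Request:
move_arm --pt "0 0 -0.08 0 0 0 0.2" --pt "0 0 0 0 0 0 0.2" --pt "0 0 0 0 0 0 0.2"

```text
t: 51.43
tool_pos: [0.5209, -0.0336, 0.0242]
tcp_rot: [0.0, 1.0, -0.022, 0.0]
contact_force: [-0.3, -0.6, -1.3]
width: 0.712
grip_force: 25.0
```

Request:
move_arm --pt "0 0 -0.05 0 0 0 0.2" --pt "0 0 0 0 0 0 0.65" --pt "0 0 0 0 0 0 0.65" --pt "0 0 0 0 0 0 0.65" --pt "0 0 0.3 0 0 0 0.65"

```text
t: 51.85
tool_pos: [0.52, -0.0334, 0.0284]
tcp_rot: [-0.0, 1.0, -0.022, -0.001]
contact_force: [-0.5, -0.0, -0.4]
width: 0.822
grip_force: 0.0
```

Request:
move_arm --pt "0 0 1 0 0 0 0.65" --pt "0 0 1 0 0 0 0.65" --pt "0 0 1 0 0 0 1" --pt "0 0 0.5 0 0 0 1" --pt "-0.19 0.965 0 0 0 0.035 1"

```text
t: 52.27
tool_pos: [0.5201, -0.0168, 0.1026]
tcp_rot: [0.001, 1.0, -0.022, 0.003]
contact_force: [-0.1, -0.3, 0.1]
width: 0.998
grip_force: 0.0
```

Request:
move_arm --pt "-0.19 0.965 0 0 0 0.035 1" --pt "-0.19 0.965 0 0 0 0.035 1" --pt "-0.19 0.965 0 0 0 0.035 1" --pt "-0.19 0.965 0 0 0 0.035 1" --pt "-0.19 0.965 0 0 0 0.035 1"

```text
t: 52.68
tool_pos: [0.4977, 0.0831, 0.0992]
tcp_rot: [-0.0, 1.0, -0.011, 0.0]
contact_force: [0.0, 0.4, 0.2]
width: 1.001
grip_force: 0.0
```

Request:
move_arm --pt "-0.19 0.965 0 0 0 0.035 1" --pt "-0.19 0.965 0 0 0 0.035 1" --pt "-0.19 0.965 0 0 0 0.035 1" --pt "-0.19 0.965 0 0 0 0.035 1" --pt "-0.19 0.965 0 0 0 0.035 1"

```text
t: 53.1
tool_pos: [0.4787, 0.1796, 0.0992]
tcp_rot: [-0.0, 1.0, -0.002, 0.0]
contact_force: [0.6, -0.1, -0.6]
width: 0.999
grip_force: 0.0
```

Request:
move_arm --pt "-0.19 0.965 0 0 0 0.035 1" --pt "-0.19 0.965 0 0 0 0.035 1" --pt "-0.19 0.965 0 0 0 0.035 1" --pt "-0.19 0.965 0 0 0 0.035 1" --pt "0 0 0 0 0 0 1"

```text
t: 53.52
tool_pos: [0.463, 0.2585, 0.0992]
tcp_rot: [-0.0, 1.0, 0.006, -0.0]
contact_force: [-0.0, 0.2, -0.3]
width: 0.998
grip_force: 0.0
```

```bash
python3 - <<'E'
from h import *
s=manip.get_state();print(s['tool_pos'],s['tcp_rot'])
f,K,E=snap('top');plates(f,K,E)
hsv=cv2.cvtColor(f,cv2.COLOR_RGB2HSV)
m=cv2.inRange(hsv,(5,140,60),(19,255,255));m[:180]=0;m[265:]=0;m[:,:290]=0;m[:,:]=m
p=np.argwhere(m)[:,::-1]; w=np.array([ray(q,K,E,.034)[:2] for q in p],np.float32)
print('stack top (jig)',len(p),cv2.minAreaRect(((w-oJ)@RJ*1000).astype(np.float32)) if len(p)>5 else '')
f,K,E=snap('side');hsv=cv2.cvtColor(f,cv2.COLOR_RGB2HSV)
b=(395,200,460,250);m=cv2.inRange(hsv[b[1]:b[3],b[0]:b[2]],(45,80,40),(90,255,255))
for c in cv2.findContours(m,0,1)[0]:
    if cv2.contourArea(c)>60: print('side gr',cv2.minAreaRect(np.array([ray(q[0]+np.array(b[:2]),K,E,.008)[:2] for q in c],np.float32)))
E
```

```text
[0.46296037 0.25847546 0.09917362] [-4.91509731e-04  9.99979443e-01  6.39301322e-03 -3.88816843e-05]
green c (0.421, 0.3528) size 58 33 yaw -86.7 px [197. 267.]
orange c (0.5251, -0.0355) size 77 63 yaw -1.7 px [342. 224.]
orange c (0.7875, 0.2236) size 121 50 yaw 88.9 px [246. 131.]
yellow c (0.6836, -0.3023) size 55 44 yaw 72.3 px [436. 166.]
yellow c (0.7174, -0.0307) size 54 43 yaw -75.5 px [338. 156.]
stack top (jig) 447 ((20.367698669433594, 8.169393539428711), (79.20059204101562, 61.43689727783203), 0.04998963698744774)
side gr ((0.44513726234436035, 0.3532526195049286), (0.07748698443174362, 0.05903313681483269), 2.4784562587738037)
```

Request:
move_arm --pt "-0.2 0.935 0 0 0 0.04 1" --pt "-0.2 0.935 0 0 0 0.04 1" --pt "-0.2 0.935 0 0 0 0.04 1" --pt "-0.2 0.935 0 0 0 0.04 1" --pt "-0.2 0.935 0 0 0 0.04 1"

```text
t: 54.03
tool_pos: [0.4442, 0.349, 0.0991]
tcp_rot: [0.0, 1.0, 0.015, -0.0]
contact_force: [0.1, 0.1, -0.1]
width: 1.0
grip_force: 0.0
```

Request:
move_arm --pt "0 0 0 0 0 0 1" --pt "0 0 -1 0 0 0 1" --pt "0 0 -1 0 0 0 1" --pt "0 0 -1 0 0 0 1" --pt "0 0 -1 0 0 0 1"

```text
t: 54.45
tool_pos: [0.4445, 0.3479, 0.0184]
tcp_rot: [0.0, 1.0, 0.015, 0.0]
contact_force: [0.3, -0.5, 0.1]
width: 0.999
grip_force: 0.0
```

Request:
move_arm --pt "0 0 -0.3 0 0 0 1" --pt "0 0 -0.3 0 0 0 1" --pt "0 0 -0.3 0 0 0 1" --pt "0 0 0 0 0 0 1" --pt "0 0 0 0 0 0 1"

```text
t: 54.87
tool_pos: [0.4444, 0.3494, 0.0017]
tcp_rot: [-0.0, 1.0, 0.015, 0.0]
contact_force: [0.7, -0.1, 0.4]
width: 0.994
grip_force: 0.0
```

Request:
move_arm --pt "0 0.1 -0.13 0 0 0 1" --pt "0 0 -0.11 0 0 0 1" --pt "0 0 0 0 0 0 0.2" --pt "0 0 0 0 0 0 0.2" --pt "0 0 0 0 0 0 0.2"

```text
t: 55.28
tool_pos: [0.4439, 0.3515, -0.0035]
tcp_rot: [-0.0, 1.0, 0.016, 0.0]
contact_force: [0.6, 0.5, -0.6]
width: 0.797
grip_force: 0.0
```

Request:
move_arm --pt "0 0 0 0 0 0 0.2" --pt "0 0 0 0 0 0 0.2" --pt "0 0 0 0 0 0 0.2" --pt "0 0 0 0 0 0 0.2"

```text
t: 55.62
tool_pos: [0.4439, 0.3516, -0.0035]
tcp_rot: [-0.0, 1.0, 0.016, 0.0]
contact_force: [0.2, 0.7, 1.4]
width: 0.719
grip_force: 25.0
```

Request:
move_arm --pt "0 0 0.3 0 0 0 0.2" --pt "0 0 1 0 0 0 0.2" --pt "0 0 1 0 0 0 0.2" --pt "0 0 1 0 0 0 0.2" --pt "0 0 1 0 0 0 0.2"

```text
t: 56.03
tool_pos: [0.4435, 0.3512, 0.0833]
tcp_rot: [0.0, 1.0, 0.016, -0.0]
contact_force: [1.0, 1.2, -1.1]
width: 0.719
grip_force: 25.0
```

Request:
move_arm --pt "0.19 -0.96 0 0 0 -0.035 0.2" --pt "0.19 -0.96 0 0 0 -0.035 0.2" --pt "0.19 -0.96 0 0 0 -0.035 0.2" --pt "0.19 -0.96 0 0 0 -0.035 0.2" --pt "0.19 -0.96 0 0 0 -0.035 0.2"

```text
t: 56.45
tool_pos: [0.4628, 0.2545, 0.0827]
tcp_rot: [0.0, 1.0, 0.006, 0.0]
contact_force: [0.4, 0.3, -0.4]
width: 0.718
grip_force: 25.0
```

Request:
move_arm --pt "0.19 -0.96 0 0 0 -0.035 0.2" --pt "0.19 -0.96 0 0 0 -0.035 0.2" --pt "0.19 -0.96 0 0 0 -0.035 0.2" --pt "0.19 -0.96 0 0 0 -0.035 0.2" --pt "0.19 -0.96 0 0 0 -0.035 0.2"

```text
t: 56.87
tool_pos: [0.4818, 0.1584, 0.0826]
tcp_rot: [0.0, 1.0, -0.003, 0.0]
contact_force: [0.3, 0.8, -1.0]
width: 0.718
grip_force: 25.0
```

Request:
move_arm --pt "0.19 -0.96 0 0 0 -0.035 0.2" --pt "0.19 -0.96 0 0 0 -0.035 0.2" --pt "0.19 -0.96 0 0 0 -0.035 0.2" --pt "0.19 -0.96 0 0 0 -0.035 0.2" --pt "0.19 -0.96 0 0 0 -0.035 0.2"

```text
t: 57.28
tool_pos: [0.5008, 0.0624, 0.0826]
tcp_rot: [0.0, 1.0, -0.012, 0.0]
contact_force: [0.9, -0.7, -0.8]
width: 0.721
grip_force: 25.0
```

Request:
move_arm --pt "0.2 -0.965 0 0 0 -0.035 0.2" --pt "0.2 -0.965 0 0 0 -0.035 0.2" --pt "0.2 -0.965 0 0 0 -0.035 0.2" --pt "0.2 -0.965 0 0 0 -0.035 0.2" --pt "0.2 -0.965 0 0 0 -0.035 0.2"

```text
t: 57.7
tool_pos: [0.5208, -0.0341, 0.0826]
tcp_rot: [0.0, 1.0, -0.021, -0.0]
contact_force: [-0.4, 0.4, -2.0]
width: 0.72
grip_force: 25.0
```

Request:
move_arm --pt "0 0 0 0 0 0 0.2" --pt "0 0 -1 0 0 0 0.2" --pt "0 0 -1 0 0 0 0.2" --pt "0 0 0 0 0 0 0.2" --pt "0 0 0 0 0 0 0.2"

```text
t: 58.12
tool_pos: [0.5195, -0.0322, 0.0416]
tcp_rot: [-0.0, 1.0, -0.021, -0.002]
contact_force: [-0.1, -0.1, -0.8]
width: 0.721
grip_force: 25.0
```

Request:
move_arm --pt "0 0 -0.2 0 0 0 0.2" --pt "0 0 -0.2 0 0 0 0.2" --pt "0 0 0 0 0 0 0.2" --pt "0 0 0 0 0 0 0.2"

```text
t: 58.45
tool_pos: [0.5211, -0.0329, 0.0347]
tcp_rot: [0.0, 1.0, -0.021, 0.0]
contact_force: [-0.1, 0.1, -0.7]
width: 0.717
grip_force: 25.0
```

Request:
move_arm --pt "0 0 -0.07 0 0 0 0.2" --pt "0 0 0 0 0 0 0.2" --pt "0 0 0 0 0 0 0.2"

```text
t: 58.7
tool_pos: [0.5209, -0.0331, 0.0331]
tcp_rot: [0.0, 1.0, -0.021, 0.0]
contact_force: [0.1, 0.3, -0.9]
width: 0.718
grip_force: 25.0
```

Request:
move_arm --pt "0 0 -0.07 0 0 0 0.2" --pt "0 0 -0.04 0 0 0 0.2" --pt "0 0 0 0 0 0 0.65" --pt "0 0 0 0 0 0 0.65" --pt "0 0 0 0 0 0 0.65"

```text
t: 59.12
tool_pos: [0.5209, -0.0331, 0.0307]
tcp_rot: [0.0, 1.0, -0.021, 0.0]
contact_force: [0.1, 1.1, 0.2]
width: 0.824
grip_force: 0.0
```

Request:
move_arm --pt "0 0 0.3 0 0 0 0.65" --pt "0 0 1 0 0 0 0.65" --pt "0 0 1 0 0 0 0.65" --pt "0 0 1 0 0 0 0.65" --pt "0 0 1 0 0 0 0"

```text
t: 59.53
tool_pos: [0.5208, -0.033, 0.1181]
tcp_rot: [0.0, 1.0, -0.021, 0.0]
contact_force: [0.2, -0.1, 0.4]
width: 0.77
grip_force: 0.0
```

Request:
move_arm --pt "0 -0.2 0 0 0 1 -0.32" --pt "0 -0.2 0 0 0 1 -0.32" --pt "0 -0.2 0 0 0 1 -0.32" --pt "0 -0.2 0 0 0 1 -0.32" --pt "0 -0.2 0 0 0 1 -0.32"

```text
t: 59.95
tool_pos: [0.521, -0.0533, 0.1174]
tcp_rot: [0.0, 0.971, 0.241, 0.0]
contact_force: [0.5, -0.1, 0.0]
width: 0.392
grip_force: 0.0
```

Request:
move_arm --pt "0 -0.2 0 0 0 1 -0.32" --pt "0 -0.2 0 0 0 1 -0.32" --pt "0 -0.2 0 0 0 1 -0.32" --pt "0 -0.2 0 0 0 1 -0.32" --pt "0 -0.2 0 0 0 1 -0.32"

```text
t: 60.37
tool_pos: [0.521, -0.0733, 0.1173]
tcp_rot: [0.0, 0.875, 0.484, 0.0]
contact_force: [1.1, -0.2, 0.3]
width: 0.343
grip_force: 0.0
```

Request:
move_arm --pt "0 -0.2 0 0 0 1 -0.32" --pt "0 -0.2 0 0 0 1 -0.32" --pt "0 -0.2 0 0 0 1 -0.32" --pt "0 -0.2 0 0 0 1 -0.32" --pt "0 -0.2 0 0 0 1 -0.32"

```text
t: 60.78
tool_pos: [0.5209, -0.0933, 0.1173]
tcp_rot: [0.0, 0.72, 0.694, 0.0]
contact_force: [-0.1, -0.1, 0.8]
width: 0.341
grip_force: 0.0
```

Request:
move_arm --pt "0 0 0 0 0 0 -0.32" --pt "0 0 0 0 0 0 -0.32" --pt "0 0 0 0 0 0 -0.32"

```text
t: 61.03
tool_pos: [0.5209, -0.0929, 0.117]
tcp_rot: [0.0, 0.723, 0.691, 0.0]
contact_force: [0.2, 0.0, 0.0]
width: 0.343
grip_force: 0.0
```

```bash
python3 - <<'E'
from h import *
s=manip.get_state();q=s['tcp_rot'];print(s['tool_pos'],np.degrees(2*np.arctan2(q[2],q[1]))-90,q.round(4),((s['tool_pos'][:2]-oJ)@RJ*1000).round(1))
f,K,E=snap('side');hsv=cv2.cvtColor(f,cv2.COLOR_RGB2HSV)
m=cv2.inRange(hsv,(45,80,40),(90,255,255));m[:,360:]=0;m[:130]=0;m[240:]=0;m[:,:260]=0
for c in cv2.findContours(m,0,1)[0]:
    if cv2.contourArea(c)>40:
        w=np.array([ray(x[0],K,E,.042)[:2] for x in c],np.float32);print(cv2.minAreaRect(((w-oJ)@RJ*1000).astype(np.float32)))
E
```

```text
[ 0.5208716  -0.09292103  0.11696902] -2.5879812858007796 [1.000e-04 7.229e-01 6.910e-01 1.000e-04] [ 21.7 -51.7]
((20.72092056274414, 11.363719940185547), (75.64299011230469, 60.38344955444336), 1.4802924394607544)
```

Request:
move_arm --pt "0 0 -1 0 0 0 -0.32" --pt "0 0 -1 0 0 0 -0.32" --pt "0 0 -1 0 0 0 -0.32" --pt "0 0 -1 0 0 0 -0.32" --pt "0 0 -1 0 0 0 -0.32"

```text
t: 61.5
tool_pos: [0.5209, -0.0928, 0.016]
tcp_rot: [0.0, 0.722, 0.692, 0.0]
contact_force: [0.1, -0.7, 0.0]
width: 0.344
grip_force: 0.0
```

Request:
move_arm --pt "0 0 0 0 0 0 -0.32" --pt "0 0 -0.25 0 0 0 -0.32" --pt "0 0 -0.2 0 0 0 -0.32" --pt "0 0 0 0 0 0 -0.32" --pt "0 0 0 0 0 0 -0.32"

```text
t: 61.92
tool_pos: [0.5215, -0.0932, 0.0085]
tcp_rot: [0.001, 0.722, 0.692, 0.0]
contact_force: [0.6, 0.3, 0.3]
width: 0.337
grip_force: 0.0
```

Request:
move_arm --pt "0.01 0.25 -0.02 0 0 0.04 -0.32" --pt "0.01 0.25 0 0 0 0 -0.32" --pt "0.01 0.2 0 0 0 0 -0.32" --pt "0 0.1 0 0 0 0 -0.32" --pt "0.01 0.1 0 0 0 0 -0.32"

```text
t: 62.33
tool_pos: [0.5218, -0.0749, 0.0076]
tcp_rot: [0.0, 0.72, 0.694, -0.0]
contact_force: [-0.3, -3.2, 0.1]
width: 0.335
grip_force: 1.4
```

Request:
move_arm --pt "0.004 0.1 0 0 0 0 -0.32" --pt "0.004 0.1 0 0 0 0 -0.32" --pt "0.004 0.1 0 0 0 0 -0.32" --pt "0.004 0.1 0 0 0 0 -0.32" --pt "0.004 0.1 0 0 0 0 -0.32"

```text
t: 62.75
tool_pos: [0.5224, -0.0653, 0.0076]
tcp_rot: [0.0, 0.72, 0.694, 0.0]
contact_force: [0.2, -3.7, 2.0]
width: 0.34
grip_force: 2.0
```

Request:
move_arm --pt "0.004 0.1 0 0 0 0 -0.32" --pt "0.004 0.1 0 0 0 0 -0.32" --pt "0.004 0.1 0 0 0 0 -0.32" --pt "0.004 0.1 0 0 0 0 -0.32" --pt "0.004 0.1 0 0 0 0 -0.32"

```text
t: 63.17
tool_pos: [0.5227, -0.0551, 0.0075]
tcp_rot: [0.0, 0.72, 0.694, 0.0]
contact_force: [-0.6, -5.8, 3.5]
width: 0.337
grip_force: 2.6
```

Request:
move_arm --pt "0 0 0.05 0 0 0 -0.32" --pt "0.004 0.1 0 0 0 0 -0.32" --pt "0.004 0.1 0 0 0 0 -0.32" --pt "0.004 0.1 0 0 0 0 -0.32"

```text
t: 63.5
tool_pos: [0.5223, -0.0487, 0.0081]
tcp_rot: [-0.0, 0.72, 0.694, -0.0]
contact_force: [-0.0, -1.7, -0.1]
width: 0.339
grip_force: 1.4
```

Request:
move_arm --pt "0 0.05 0 0 0 0 -0.32" --pt "0 0.05 0 0 0 0 -0.32" --pt "0 0 0 0 0 0 -0.32"

```text
t: 63.75
tool_pos: [0.5222, -0.047, 0.0081]
tcp_rot: [-0.0, 0.72, 0.694, -0.0]
contact_force: [-1.3, -3.6, -0.2]
width: 0.343
grip_force: 1.9
```

Request:
move_arm --pt "0 0.04 0 0 0 0 -0.32" --pt "0 0 0 0 0 0 -0.32"

```text
t: 63.92
tool_pos: [0.5221, -0.0467, 0.0081]
tcp_rot: [-0.0, 0.72, 0.694, -0.001]
contact_force: [-2.9, -7.0, 0.7]
width: 0.341
grip_force: 3.2
```

Request:
move_arm --pt "0 0.04 0 0 0 0 -0.32" --pt "0 0 0 0 0 0 -0.32"

```text
t: 64.08
tool_pos: [0.5219, -0.0465, 0.0081]
tcp_rot: [0.0, 0.72, 0.694, -0.001]
contact_force: [-3.5, -8.9, 0.5]
width: 0.339
grip_force: 4.7
```

Request:
move_arm --pt "0 0.025 0 0 0 0 -0.32" --pt "0 0 0 0 0 0 -0.32"

```text
t: 64.25
tool_pos: [0.5219, -0.0465, 0.0081]
tcp_rot: [0.0, 0.72, 0.694, -0.001]
contact_force: [-3.5, -11.8, 0.8]
width: 0.341
grip_force: 5.7
```

Request:
move_arm --pt "0 -0.1 0 0 0 0 -0.32" --pt "0 -0.4 0 0 0 0 -0.32" --pt "0 -0.2 0.5 0 0 0 -0.32" --pt "0 0 1 0 0 0 -0.32" --pt "0 0 1 0 0 0 -0.32"

```text
t: 64.67
tool_pos: [0.522, -0.0589, 0.0587]
tcp_rot: [-0.001, 0.721, 0.693, -0.0]
contact_force: [0.2, -0.3, 0.3]
width: 0.339
grip_force: 0.0
```

Request:
move_arm --pt "0 0 1 0 0 0 -0.32" --pt "0 0 1 0 0 0 -0.45" --pt "-0.2 0.2 0.5 0 0 -1 -0.45" --pt "-0.2 0.2 0 0 0 -1 -0.45" --pt "-0.2 0.2 0 0 0 -1 -0.45"

```text
t: 65.08
tool_pos: [0.5115, -0.047, 0.1103]
tcp_rot: [0.001, 0.822, 0.57, 0.001]
contact_force: [-0.1, 0.5, 0.6]
width: 0.275
grip_force: 0.0
```

Request:
move_arm --pt "-0.2 0.2 0 0 0 -1 -0.45" --pt "-0.2 0.2 0 0 0 -1 -0.45" --pt "-0.2 0.2 0 0 0 -1 -0.45" --pt "-0.2 0.2 0 0 0 -1 -0.45" --pt "-0.2 0.2 0 0 0 -1 -0.45"

```text
t: 65.5
tool_pos: [0.4907, -0.0267, 0.1091]
tcp_rot: [-0.0, 0.941, 0.338, 0.0]
contact_force: [0.5, 0.2, 0.1]
width: 0.279
grip_force: 0.0
```

Request:
move_arm --pt "-0.2 0.2 0 0 0 -1 -0.45" --pt "-0.2 0.2 0 0 0 -1 -0.45" --pt "-0.2 0.2 0 0 0 -1 -0.45" --pt "-0.2 0.2 0 0 0 -1 -0.45" --pt "-0.2 0.2 0 0 0 -1 -0.45"

```text
t: 65.92
tool_pos: [0.4707, -0.0067, 0.1091]
tcp_rot: [-0.0, 0.997, 0.083, 0.0]
contact_force: [-0.3, -0.5, 0.3]
width: 0.272
grip_force: 0.0
```

Request:
move_arm --pt "-0.2 0 0 0 0 -1 -0.45" --pt "-0.2 0 0 0 0 -1 -0.45" --pt "0 0 0 0 0 0 -0.45" --pt "0 0 0 0 0 0 -0.45"

```text
t: 66.25
tool_pos: [0.4629, -0.0069, 0.1089]
tcp_rot: [-0.0, 1.0, -0.018, 0.0]
contact_force: [0.5, -0.2, 0.4]
width: 0.275
grip_force: 0.0
```

```bash
cat >> h.py <<'E'
def tool():
    s=manip.get_state();q=s['tcp_rot'];print('tool',s['tool_pos'].round(4),'yaw',round(float(np.degrees(2*np.arctan2(q[2],q[1]))),2),'jig',((s['tool_pos'][:2]-oJ)@RJ*1000).round(1))
def top_green():
    for n in('side','top'):
        f,K,E=snap(n);hsv=cv2.cvtColor(f,cv2.COLOR_RGB2HSV)
        m=cv2.inRange(hsv,(45,80,40),(90,255,255));m[:,370:]=0;m[:130]=0;m[265:]=0;m[:,:260]=0
        for c in cv2.findContours(m,0,1)[0]:
            if cv2.contourArea(c)>40:
                w=np.array([ray(x[0],K,E,.042)[:2] for x in c],np.float32);print(n,cv2.minAreaRect(((w-oJ)@RJ*1000).astype(np.float32)))
E
python3 -c "
from h import *
tool();top_green()"
```

```text
tool [ 0.4629 -0.0069  0.1089] yaw -2.01 jig [-39.7  31.9]
side ((19.017595291137695, 39.33694839477539), (78.5303955078125, 62.51408004760742), 2.3843986988067627)
```

Request:
move_arm --pt "0 0.25 -1 0 0 -0.055 -0.45" --pt "0 0 -1 0 0 0 -0.45" --pt "0 0 -1 0 0 0 -0.45" --pt "0 0 -1 0 0 0 -0.45" --pt "0 0 0 0 0 0 -0.45"

```text
t: 66.77
tool_pos: [0.4601, -0.0013, 0.0252]
tcp_rot: [-0.001, 1.0, -0.021, -0.003]
contact_force: [-1.4, -0.2, -0.2]
width: 0.275
grip_force: 0.0
```

Request:
move_arm --pt "0 0 -0.5 0 0 0 -0.45" --pt "0 0 -0.5 0 0 0 -0.45" --pt "0 0 0 0 0 0 -0.45" --pt "0 0 0 0 0 0 -0.45" --pt "0 0 0 0 0 0 -0.45"

```text
t: 67.18
tool_pos: [0.4633, -0.0021, 0.0089]
tcp_rot: [0.0, 1.0, -0.022, 0.001]
contact_force: [0.5, 0.5, -0.3]
width: 0.277
grip_force: 0.0
```

Request:
move_arm --pt "0.2 -0.008 0 0 0 0 -0.45" --pt "0.1 -0.004 0 0 0 0 -0.45" --pt "0.1 -0.004 0 0 0 0 -0.45" --pt "0.1 -0.004 0 0 0 0 -0.45" --pt "0 0 0 0 0 0 -0.45"

```text
t: 67.6
tool_pos: [0.4717, -0.0022, 0.0083]
tcp_rot: [-0.0, 1.0, -0.022, -0.001]
contact_force: [-5.7, -0.1, 5.0]
width: 0.275
grip_force: 2.5
```

Request:
move_arm --pt "0.1 -0.004 0 0 0 0 -0.45" --pt "0.1 -0.004 0 0 0 0 -0.45" --pt "0.1 -0.004 0 0 0 0 -0.45" --pt "0 0 0 0 0 0 -0.45"

```text
t: 67.93
tool_pos: [0.4777, -0.0024, 0.0082]
tcp_rot: [-0.0, 1.0, -0.022, -0.001]
contact_force: [-2.8, 0.1, 0.8]
width: 0.276
grip_force: 1.5
```

Request:
move_arm --pt "0.05 -0.004 0 0 0 0 -0.45" --pt "0 0 0 0 0 0 -0.45"

```text
t: 68.1
tool_pos: [0.4791, -0.0026, 0.0081]
tcp_rot: [-0.0, 1.0, -0.022, -0.001]
contact_force: [-4.9, 0.6, 1.7]
width: 0.277
grip_force: 2.3
```

Request:
move_arm --pt "0.05 0 0 0 0 0 -0.45" --pt "0 0 0 0 0 0 -0.45"

```text
t: 68.27
tool_pos: [0.4792, -0.0025, 0.0081]
tcp_rot: [-0.0, 1.0, -0.022, -0.002]
contact_force: [-7.9, -1.2, 6.6]
width: 0.277
grip_force: 4.2
```

Request:
move_arm --pt "0.025 0 0 0 0 0 -0.45" --pt "0 0 0 0 0 0 -0.45"

```text
t: 68.43
tool_pos: [0.4792, -0.0025, 0.0081]
tcp_rot: [-0.0, 1.0, -0.022, -0.002]
contact_force: [-10.5, -0.6, 9.0]
width: 0.275
grip_force: 5.2
```

Request:
move_arm --pt "0.025 0 0 0 0 0 -0.45" --pt "0 0 0 0 0 0 -0.45"

```text
t: 68.6
tool_pos: [0.4792, -0.0025, 0.0081]
tcp_rot: [-0.0, 1.0, -0.022, -0.003]
contact_force: [-11.8, -1.8, 10.9]
width: 0.276
grip_force: 6.2
```

Request:
move_arm --pt "-0.2 0 0 0 0 0 -0.45" --pt "-0.4 0 0 0 0 0 -0.45" --pt "-0.1 0 0.5 0 0 0 -0.45" --pt "0 0 1 0 0 0 -0.45" --pt "0 0 1 0 0 0 -0.45"

```text
t: 69.02
tool_pos: [0.4671, -0.0025, 0.059]
tcp_rot: [-0.0, 1.0, -0.022, -0.0]
contact_force: [-0.5, 0.6, 1.0]
width: 0.275
grip_force: 0.0
```

Request:
move_arm --pt "0 0 1 0 0 0 -0.32" --pt "0 0 1 0 0 0 -0.32" --pt "0.21 -0.2 0.5 0 0 1 -0.32" --pt "0.21 -0.2 0 0 0 1 -0.32" --pt "0.21 -0.2 0 0 0 1 -0.32"

```text
t: 69.43
tool_pos: [0.4818, -0.0151, 0.1105]
tcp_rot: [0.001, 0.991, 0.137, 0.002]
contact_force: [1.0, 0.2, -0.8]
width: 0.34
grip_force: 0.0
```

Request:
move_arm --pt "0.21 -0.2 0 0 0 1 -0.32" --pt "0.21 -0.2 0 0 0 1 -0.32" --pt "0.21 -0.2 0 0 0 1 -0.32" --pt "0.21 -0.2 0 0 0 1 -0.32" --pt "0.21 -0.2 0 0 0 1 -0.32"

```text
t: 69.85
tool_pos: [0.502, -0.035, 0.1093]
tcp_rot: [0.001, 0.921, 0.389, 0.001]
contact_force: [0.0, -1.0, -0.1]
width: 0.336
grip_force: 0.0
```

Request:
move_arm --pt "0.21 -0.2 0 0 0 1 -0.32" --pt "0.21 -0.2 0 0 0 1 -0.32" --pt "0.21 -0.2 0 0 0 1 -0.32" --pt "0.21 -0.2 0 0 0 1 -0.32" --pt "0.21 -0.2 0 0 0 1 -0.32"

```text
t: 70.27
tool_pos: [0.5229, -0.055, 0.1093]
tcp_rot: [0.001, 0.789, 0.614, 0.001]
contact_force: [0.6, 0.3, -0.5]
width: 0.335
grip_force: 0.0
```

Request:
move_arm --pt "0.21 -0.2 0 0 0 1 -0.32" --pt "0.21 -0.2 0 0 0 1 -0.32" --pt "0 0 0 0 0 0 -0.32" --pt "0 0 0 0 0 0 -0.32"

```text
t: 70.6
tool_pos: [0.531, -0.0628, 0.109]
tcp_rot: [0.0, 0.724, 0.69, 0.0]
contact_force: [0.3, 0.4, -0.3]
width: 0.341
grip_force: 0.0
```

```bash
python3 -c "
from h import *
tool();top_green()"
```

```text
tool [ 0.531  -0.0628  0.109 ] yaw 87.29 jig [ 30.6 -21.2]
side ((30.53899383544922, 40.862892150878906), (78.66703796386719, 61.12411880493164), 1.0545203685760498)
top ((29.13909149169922, 52.98309326171875), (37.69817352294922, 82.80046844482422), 85.25228881835938)
```

Request:
move_arm --pt "0 0 -1 0 0 0.06 -0.32" --pt "0 0 -1 0 0 0 -0.32" --pt "0 0 -1 0 0 0 -0.32" --pt "0 0 -1 0 0 0 -0.32" --pt "0 0 0 0 0 0 -0.32"

```text
t: 71.12
tool_pos: [0.5276, -0.0615, 0.0249]
tcp_rot: [-0.003, 0.721, 0.693, -0.001]
contact_force: [-1.2, 0.3, 0.1]
width: 0.339
grip_force: 0.0
```

Request:
move_arm --pt "0 0 -0.5 0 0 0 -0.32" --pt "0 0 -0.5 0 0 0 -0.32" --pt "0 0 0 0 0 0 -0.32" --pt "0 0 0 0 0 0 -0.32" --pt "0 0 0 0 0 0 -0.32"

```text
t: 71.53
tool_pos: [0.5312, -0.0628, 0.009]
tcp_rot: [0.0, 0.72, 0.694, 0.0]
contact_force: [-0.2, -0.5, 0.8]
width: 0.336
grip_force: 0.0
```

Request:
move_arm --pt "0.01 0.3 0 0 0 0 -0.32" --pt "0.01 0.2 0 0 0 0 -0.32" --pt "0.004 0.1 0 0 0 0 -0.32" --pt "0 0 0 0 0 0 -0.32" --pt "0 0 0 0 0 0 -0.32"

```text
t: 71.95
tool_pos: [0.5312, -0.0504, 0.0085]
tcp_rot: [0.0, 0.72, 0.694, 0.0]
contact_force: [0.4, -0.3, -0.5]
width: 0.341
grip_force: 0.0
```

Request:
move_arm --pt "0.004 0.08 0 0 0 0 -0.32" --pt "0 0 0 0 0 0 -0.32"

```text
t: 72.12
tool_pos: [0.5312, -0.0489, 0.0083]
tcp_rot: [-0.0, 0.72, 0.694, 0.0]
contact_force: [0.4, -0.7, -1.5]
width: 0.343
grip_force: 0.0
```

Request:
move_arm --pt "0.004 0.04 0 0 0 0 -0.32" --pt "0 0 0 0 0 0 -0.32"

```text
t: 72.28
tool_pos: [0.5313, -0.0482, 0.0083]
tcp_rot: [-0.0, 0.72, 0.694, -0.0]
contact_force: [-0.8, 0.4, 0.1]
width: 0.339
grip_force: 0.0
```

Request:
move_arm --pt "0 0.04 0 0 0 0 -0.32" --pt "0 0 0 0 0 0 -0.32"

```text
t: 72.45
tool_pos: [0.5313, -0.0474, 0.0083]
tcp_rot: [-0.0, 0.72, 0.694, -0.0]
contact_force: [-0.5, -0.6, -0.2]
width: 0.339
grip_force: 0.0
```

Request:
move_arm --pt "0 0.03 0 0 0 0 -0.32" --pt "0 0 0 0 0 0 -0.32"

```text
t: 72.62
tool_pos: [0.5313, -0.047, 0.0083]
tcp_rot: [0.0, 0.72, 0.694, -0.0]
contact_force: [0.3, -0.5, -0.7]
width: 0.338
grip_force: 0.4
```

Request:
move_arm --pt "0 0.03 0 0 0 0 -0.32" --pt "0 0 0 0 0 0 -0.32"

```text
t: 72.78
tool_pos: [0.5314, -0.0468, 0.0083]
tcp_rot: [0.0, 0.72, 0.694, -0.0]
contact_force: [-0.7, -4.8, -0.3]
width: 0.339
grip_force: 2.2
```

Request:
move_arm --pt "0 0.03 0 0 0 0 -0.32" --pt "0 0 0 0 0 0 -0.32"

```text
t: 72.95
tool_pos: [0.5314, -0.0468, 0.0084]
tcp_rot: [0.001, 0.72, 0.694, -0.001]
contact_force: [-1.2, -7.5, -1.7]
width: 0.341
grip_force: 3.6
```

Request:
move_arm --pt "0 -0.2 0 0 0 0 -0.32" --pt "0 -0.5 0 0 0 0 -0.32" --pt "0 -0.2 0.5 0 0 0 -0.32" --pt "0 0 1 0 0 0 -0.32" --pt "0 0 1 0 0 0 -0.32"

```text
t: 73.37
tool_pos: [0.5307, -0.064, 0.0588]
tcp_rot: [-0.001, 0.721, 0.693, -0.0]
contact_force: [-0.0, -0.5, 0.5]
width: 0.339
grip_force: 0.0
```

Request:
move_arm --pt "0 0 1 0 0 0 -0.32" --pt "0 0 1 0 0 0 -0.32" --pt "-0.6 -1 0.3 0 0 -0.6 -0.45" --pt "-0.6 -1 0.3 0 0 -0.6 -0.45" --pt "-0.6 -1 0.3 0 0 -0.6 -0.45"

```text
t: 73.78
tool_pos: [0.4953, -0.1244, 0.1179]
tcp_rot: [0.001, 0.783, 0.622, 0.0]
contact_force: [1.0, -0.1, 0.4]
width: 0.276
grip_force: 0.0
```

Request:
move_arm --pt "-0.6 -1 0 0 0 -0.6 -0.45" --pt "-0.6 -1 0 0 0 -0.6 -0.45" --pt "-0.6 -1 0 0 0 -0.6 -0.45" --pt "-0.6 -1 0 0 0 -0.6 -0.45" --pt "-0.6 -1 0 0 0 -0.6 -0.45"

```text
t: 74.2
tool_pos: [0.4347, -0.2248, 0.1172]
tcp_rot: [0.0, 0.871, 0.491, 0.0]
contact_force: [0.7, -0.4, -0.2]
width: 0.276
grip_force: 0.0
```

Request:
move_arm --pt "-0.6 -1 0 0 0 -0.6 -0.45" --pt "-0.6 -1 0 0 0 -0.6 -0.45" --pt "-0.6 -1 0 0 0 -0.6 -0.45" --pt "-0.6 -1 0 0 0 -0.6 -0.45" --pt "-0.6 -1 0 0 0 -0.6 -0.45"

```text
t: 74.62
tool_pos: [0.3746, -0.3249, 0.1172]
tcp_rot: [0.0, 0.937, 0.349, 0.0]
contact_force: [0.8, 0.2, 0.0]
width: 0.275
grip_force: 0.0
```

Request:
move_arm --pt "-0.6 -1 0 0 0 -0.6 -0.45" --pt "-0.6 -1 0 0 0 -0.6 -0.45" --pt "-0.6 -1 0 0 0 -0.6 -0.45" --pt "-0.6 -1 0 0 0 -0.6 -0.45" --pt "-0.6 -1 0 0 0 -0.6 -0.45"

```text
t: 75.03
tool_pos: [0.3145, -0.4249, 0.1172]
tcp_rot: [0.0, 0.98, 0.198, 0.0]
contact_force: [-0.7, 1.2, -0.1]
width: 0.276
grip_force: 0.0
```

```bash
python3 - <<'E'
from h import *
tool();top_green()
f,K,E=snap('top');stops(f,K,E)
g,K2,E2=snap('side');R=red(g);print('side B',line_centroid(g,K2,E2,(81,88),0,8,6,.012).mean(),J(cen(R,316,206,329,217),K2,E2,.01))
c=np.zeros((440,800,3),np.uint8)
c[:,:400]=cv2.resize(f[180:268,290:370],(400,440),interpolation=cv2.INTER_CUBIC)
c[:,400:]=cv2.resize(g[155:221,290:350],(400,440),interpolation=cv2.INTER_CUBIC)
save('p10.png',c)
E
```

```text
tool [ 0.3145 -0.4249  0.1172] yaw 22.85 jig [-171.  -391.8]
side ((30.424114227294922, 40.860774993896484), (78.8968276977539, 61.12411880493164), 1.0545204877853394)
top ((28.24361801147461, 39.04925537109375), (82.2990493774414, 63.42335510253906), 0.3183916509151459)
A [80.8 80.9 80.9] mark 80.4 B [80.3 80.3 80.3] mark 81.0
side B 79.48888888888888 [ 79.3 109.5]
```

View pics/p10.png

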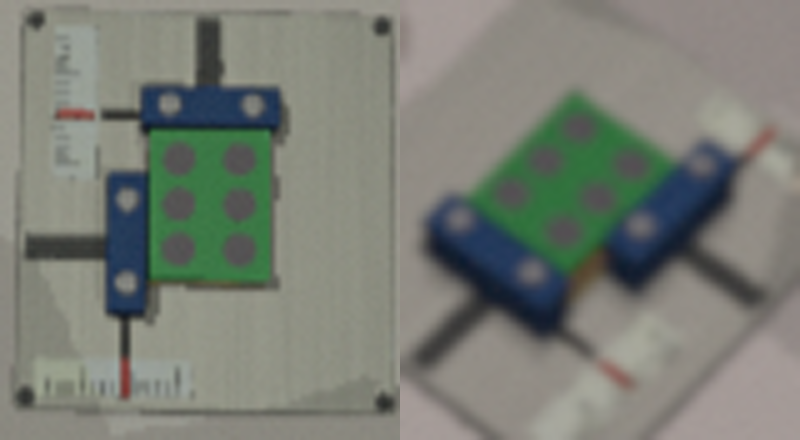

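The last view shows the green-topped stack flush against stop A at (127,240) and stop B at (210,108), with both pointers on their red marks. Stop readings haven't changed since before the stack was pushed. Handing in.

```bash
python3 -c "
from bench import manip
print(manip.close_job())"
```

```text
the job is handed in; nothing more can be done
None
```

I handed the job in with both stops within about 0.7 mm of their marks (one view puts stop B 0.7 mm past its mark, the other shows it level) and all four plates stacked on the bed against both stops; I could only see the top plate's flushness directly, and one early touch-down on the bare bench peaked at about 50 N at the wrist.

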